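# Set a bench length stop to 40 mm with spacer plates

### The arm

A 6-joint arm with a two-finger parallel gripper is mounted at the origin on the work surface; the furniture and walls round the work are solid. World frame = base frame: x ahead of the robot, y to its left, z up, the work surface at z = 0. Lengths are in m, angles in rad, forces in N, time in s.
With the tool pointing down it reaches from about 0.2 to 0.875 m from the base axis. Payload 3.4 kg.
Tool frame: the origin (TCP) lies at the very end of the fingers, on their centre line; the grasp point (between the pads) lies 19 mm behind it; x points along the fingers, z is the direction in which the jaws open and shut, and the axes are right-handed (so a half turn about x gives the same grasp; the last joint's range is limited). The gripper opens to 94 mm and grips with 3 to 60 N. Pads are 16 mm wide; open, the fingers measure 119 mm over their backs; the gripper's body (75 mm by 177 mm) begins 78 mm behind the grasp point.
Start: joints at [-1.223, 0.276, 1.505, -0, 1.361, -0.121], TCP at [0.26, -0.513, 0.205] pointing down, gripper open.
Joint ranges: [-2.89, 2.89], [-0.75, 2.08], [0.22, 2.7], [-1.18, 4.32], [0.11, 2.71], [-2.7, 2.7]. Speed limits (rad/s): [2.57, 2.57, 3.14, 3.14, 3.14, 3.14].

### API

Orientations are given as a unit quaternion [x, y, z, w].
In Python, from plant import r, vision gives the robot as it stands.
- The arm moves only by the tool apply_moves, never from a script. Its argument "series" is a list of rows, each an object with "offset": the shift along the world's x, y, z in mm, a list of three; "spin": the turn about the world's z in rad; "fingers": the closure, from -1 (fully open) to 1 (shut), so that 0 is half open. A call has exactly 5 rows; each row is the pose to reach, as a shift and turn from the pose commanded when the call began; what a row does not reach only later rows make up. A row lasts 1/10 s, in which the tool goes at most 50 mm and 8.59 degrees, less where a joint would pass 70% of its speed; a pose out of reach is approached as far as the arm can. A call with a gripper value outside its range is refused whole. The fingers move at their own pace and stop on an object; "force" is the grip in N (left out, the last holds). Time passes only in rows, so rows that repeat a pose let the fingers close, or fill a call up. It gives the time, the measured TCP pose, the force and the opening at its end, in the units of the state.
- r.get_obs(): the state, without advancing time (a new reading comes with each control period).
- vision.snapshot(name): name is "scene" or "top"; returns a dict with "image" (384x512x3 uint8, blue, green, red), "fov_y" (degrees; the focal length in pixels is half the picture's height over the tangent of half this angle, whatever the lens; pixels are square), "cx", "cy" (the principal point, pixels), "distortion" ([k1, k2, p1, p2, k3] as OpenCV has them; the pictures are not rectified), "extrinsics" (4x4, takes a point from world to camera coordinates). Camera axes: x right, y up, looking along -z (the intrinsics and any distortion apply to the point x, -y, -z); pixel columns grow to the right and rows downward; lengths in m; the calibration is good to about 2 mm. A picture is of the moment at which its call begins. There is no depth.
- r.job_done(): hands the job in, once; it reports no verdict.
The state is a dict: "time_s": time; "joint_positions": joint angles; "joint_vel": joint speeds; "joint_torque": joint torques, N m; "tcp_pos": TCP position; "ee_rot": TCP orientation; "force": force on the tool from outside, world axes, zero at the start; "wrist_torque": the same for the moment, N m; "finger_gap": finger opening in m.
Only numpy, scipy, OpenCV 4.12 (cv2) and the standard library are available. Lean on these libraries where they do the work, as an engineer would, in place of code of your own. Each camera call takes 0.05 s, during which the arm holds its last target.

### The job

Set the length stop to 40 mm: stand the two spacer plates whose thicknesses add up to 40 mm on edge on the bed, squarely, one behind the other on its centre line between the carriage and the backstop, then slide the carriage up until its sprung jaw holds the pack snugly against the backstop, with about 7 N (the jaw's spring pressed in, but not to its end). Leave the third plate standing where it is, and do not disturb the bolt and nut beside the stop.

Things in the scene. Friction and masses are not known exactly. Their poses are not given: they have to be found in the camera images.
- bed: dark steel bed of the length stop, fixed to the bench, 250 mm long (its x, -130 to +120) x 76 mm wide (its y) x 12 mm thick (its top is 12 mm above the origin); origin on the underside, on the centre line. Its x axis is the slide direction, from the carriage to the backstop; it points away from the robot, along world x give or take 0.2 rad.
- stop_zone (a point): point on the bed's top, on the centre line, 65 mm along the bed's x. The backstop, an upright dark steel block 60 mm wide and 50 mm tall, is bolted through slots: its flat face, towards the carriage, stands anywhere up to 10 mm either side of this point along the bed's x. Where exactly is not reported: look or feel for it.
- carriage (a joint): travel of the sliding carriage along the bed's +x, in m; 0 is farthest from the backstop, range 0 to 0.115, starts at 0 to 0.02. A stiff slide: it takes about 11 N to keep it moving and stays where it is left. The push tells the jaw's press truly only while the carriage creeps forward; at a standstill the slide's friction takes over up to 11 N of it.
- jaw_free (a point): middle of the face of the carriage's steel jaw plate when unpressed (moves with the carriage; 62 mm before the bed's origin at travel 0). The plate is 38 mm wide, 7 to 39 mm above the bed's top, and sprung: it gives 1 mm per 3 N, to its end at 4.5 mm. Once the pack is against the backstop, the push on the carriage is 11 N plus the jaw's press; the jaw keeps its press when the robot lets go.
- push_face (a point): middle of the back face of the carriage's dark upright, the flat face to push on (towards the bed's +x); the face is 50 mm wide and runs from 14 to 76 mm above the bed's top, this point being 58 mm above it, on the centre line. Behind the face a low slide shoe, 14 mm high, reaches back 28 mm. The upright is 18 mm thick.
- spacer_thin: aluminium spacer plate with a 12 mm hole through its face, 40 mm wide (its y) x 50 mm tall (its z) x 10 mm thick (its x), 54 g; stands on edge; origin at the centre of its underside. The three plates start in a row from left to right, about 85 mm apart, in any order, to the left of the length stop, thickness roughly along world x.
- spacer_mid: aluminium spacer plate with a 12 mm hole through its face, 40 mm wide (its y) x 50 mm tall (its z) x 16 mm thick (its x), about 70 to 110 g; stands on edge; origin at the centre of its underside. The three plates start in a row from left to right, about 85 mm apart, in any order, to the left of the length stop, thickness roughly along world x.
- spacer_thick: aluminium spacer plate with a 12 mm hole through its face, 40 mm wide (its y) x 50 mm tall (its z) x 24 mm thick (its x), about 105 to 170 g; stands on edge; origin at the centre of its underside. The three plates start in a row from left to right, about 85 mm apart, in any order, to the left of the length stop, thickness roughly along world x.
- nut_near: brass hexagon nut, 27x26x13 mm, lying flat beside the bolt; a bystander; origin under its centre
- bolt_near: hexagon bolt standing on its head to the right of the stop, 24x28x60 mm; a bystander; origin under its head
Not all that is in view belongs to the job. Leave any black, brown or pink look-alike of the spacer_mid alone.

How it is judged:
By the outcome, as a careful person would: the job done as asked, in the order asked, and still so for the second after the job is handed in, with the robot touching nothing.
It also fails if it takes over 64 s, if anything falls off the work surface, if the arm or the gripper's body presses on something with over 40 N, if the wrist force passes 120 N, or if a joint passes its speed limit or range.

## Working session

There is one attempt and no reset: what is moved stays moved. The work goes in short steps, Python scripts to look and compute and a tool call to move; the robot and the scene stay as the last step left them, time stands still between calls to the robot, and variables do not carry over. Pictures are saved under pics/ and viewed, and the job is handed in when it is done.

Besides the shell and the picture viewer there is one more tool, called after ">>>" by a JSON object that holds its "op" and its "data", one argument or row to a line. apply_moves: Moves the arm, as the interface text tells. Its arguments: {"type":"object","properties":{"series":{"type":"array","items":{"type":"object","properties":{"offset":{"type":"array","items":{"type":"number"}},"spin":{"type":"number"},"fingers":{"type":"number"}}}},"force":{"type":"number"}},"required":["series"]}

```bash
ls; mkdir -p pics
cat > h.py <<'E'
import numpy as np, cv2
from plant import r, vision
def snap(name,fn):
    s=vision.snapshot(name); cv2.imwrite('pics/'+fn+'.png',s['image'])
    d={k:s[k] for k in s if k!='image'}; np.save('pics/'+fn+'.npy',d,allow_pickle=True); return s
def load(fn): return np.load('pics/'+fn+'.npy',allow_pickle=True).item()
def K(s):
    f=192/np.tan(np.radians(s['fov_y'])/2); return np.array([[f,0,s['cx']],[0,f,s['cy']],[0,0,1]])
def ray(s,uv):
    p=cv2.undistortPoints(np.array([[uv]],float),K(s),np.array(s['distortion'],float))[0,0]
    E=np.array(s['extrinsics']); R=E[:3,:3]; c=-R.T@E[:3,3]
    return c,R.T@np.array([p[0],-p[1],-1])
def atz(s,uv,z):
    c,d=ray(s,uv); return c+d*(z-c[2])/d[2]
def tri(s1,u1,s2,u2):
    c1,d1=ray(s1,u1);c2,d2=ray(s2,u2)
    a=np.linalg.lstsq(np.stack([d1,-d2],1),c2-c1,rcond=None)[0]
    p,q=c1+a[0]*d1,c2+a[1]*d2
    return (p+q)/2,np.linalg.norm(p-q)
def proj(s,P):
    E=np.array(s['extrinsics']);F=np.diag([1,-1,-1.])@E[:3]
    return cv2.projectPoints(np.atleast_2d(P).astype(float),cv2.Rodrigues(F[:,:3])[0],F[:,3],K(s),np.array(s['distortion'],float))[0][:,0]
def crop(fn,x0,y0,x1,y1,k,out):
    i=cv2.imread('pics/'+fn+'.png')[y0:y1,x0:x1]
    cv2.imwrite('pics/'+out+'.png',cv2.resize(i,None,fx=k,fy=k,interpolation=cv2.INTER_CUBIC))
E
python3 - <<'E'
from h import *
for n in ('scene','top'):
    s=snap(n,n+'0'); print(n,s['fov_y'],s['cx'],s['cy'],s['distortion']);print(np.round(s['extrinsics'],3))
print(r.get_obs())
E
```

```text
pics
scene 43.11389563093728 260.32124918786405 197.46794930920836 [-0.17367484  0.          0.          0.          0.        ]
[[ 0.651 -0.759  0.008 -0.313]
 [ 0.461  0.404  0.79  -0.302]
 [-0.603 -0.511  0.613 -1.037]
 [ 0.     0.     0.     1.   ]]
top 43.61833118661876 256.39845454011345 191.4162934548139 [-0.11054714  0.          0.          0.          0.        ]
[[-0.022 -1.     0.008  0.009]
 [ 0.987 -0.02   0.16  -0.513]
 [-0.16   0.012  0.987 -1.513]
 [ 0.     0.     0.     1.   ]]
{'time_s': 0.1, 'joint_positions': array([-1.22304067e+00,  2.76511803e-01,  1.50598025e+00, -2.00101665e-05,
        1.36071670e+00, -1.20988878e-01]), 'joint_vel': array([ 0.0001662 , -0.00037307, -0.00324383,  0.00043538, -0.00075391,
       -0.00019011]), 'joint_torque': array([ 1.14264625e-03, -4.05456269e+01, -2.37780154e+01,  7.02352077e-02,
        2.98836711e-02, -6.48677724e-05]), 'tcp_pos': array([ 0.25958572, -0.51250102,  0.20471311]), 'ee_rot': array([ 0.37056285,  0.60289841, -0.36986224,  0.60199552]), 'force': array([ 0.05414402,  0.15026258, -1.19687797]), 'wrist_torque': array([ 0.03968389, -0.00444331, -0.01262066]), 'finger_gap': 0.09379892120128004}
```

```bash
ls pics
```

```text
scene0.npy
scene0.png
top0.npy
top0.png
```

View pics/scene0.png

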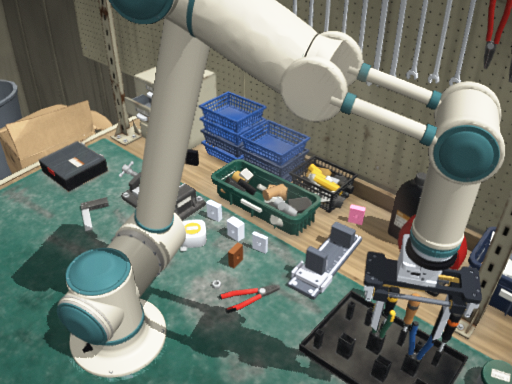

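View pics/top0.png

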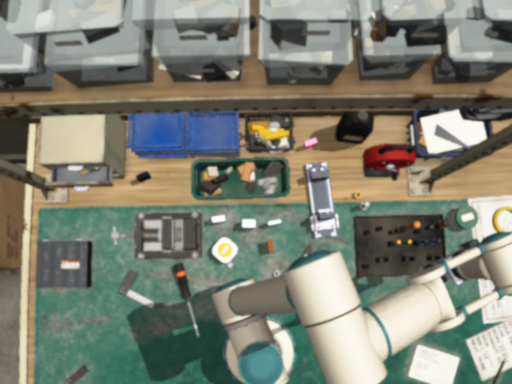

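Run:
```python
from h import *
crop('top0',195,140,385,260,4,'t0a'); crop('scene0',190,180,380,310,4,'s0a')
```

```text
(no output)
```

View pics/t0a.png

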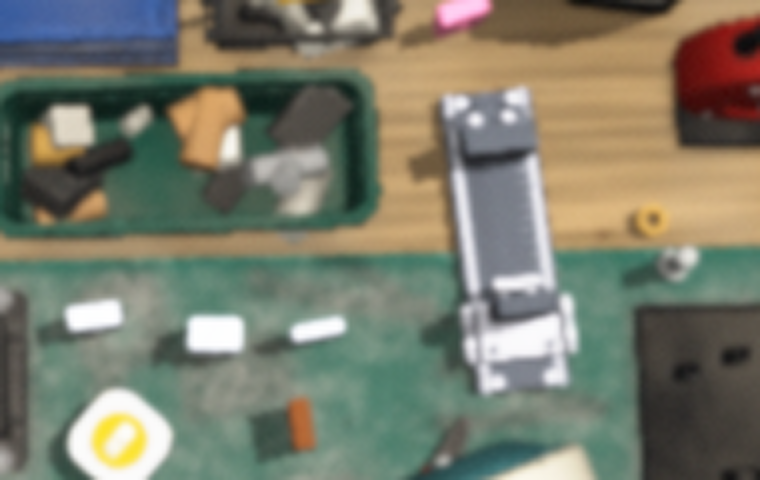

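View pics/s0a.png

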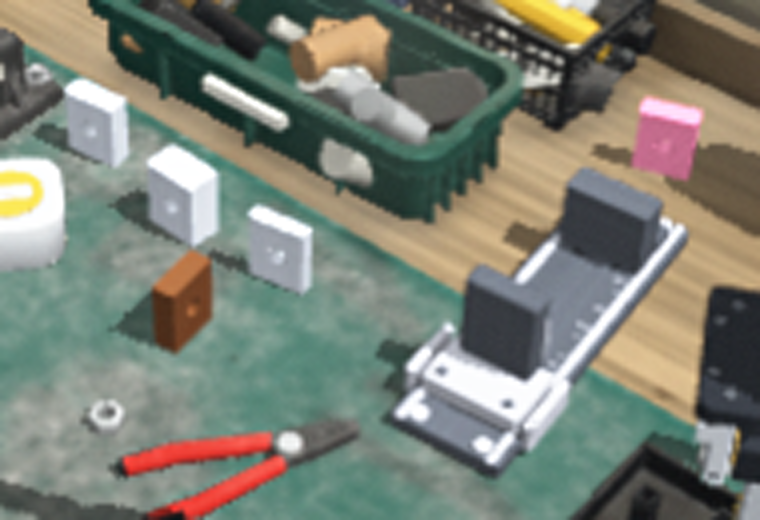

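Run:
```python
from h import *
crop('top0',205,205,290,235,9,'t0p'); crop('scene0',200,195,275,258,10,'s0p')
crop('top0',300,155,345,245,8,'t0b'); crop('scene0',280,215,370,305,8,'s0b')
```

```text
(no output)
```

View pics/t0p.png

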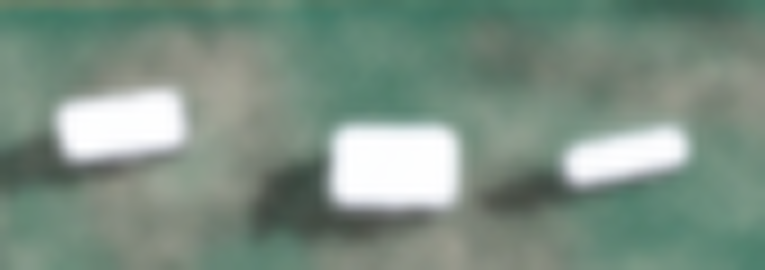

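View pics/s0p.png

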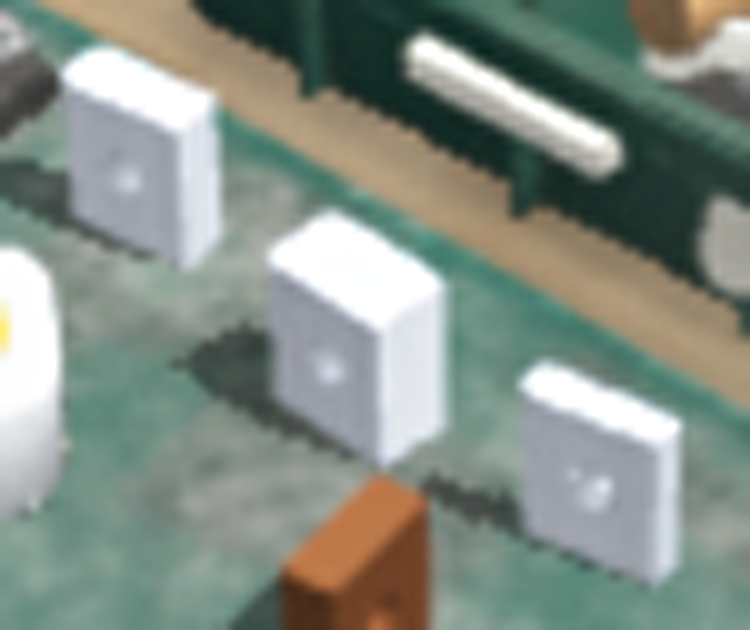

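View pics/t0b.png

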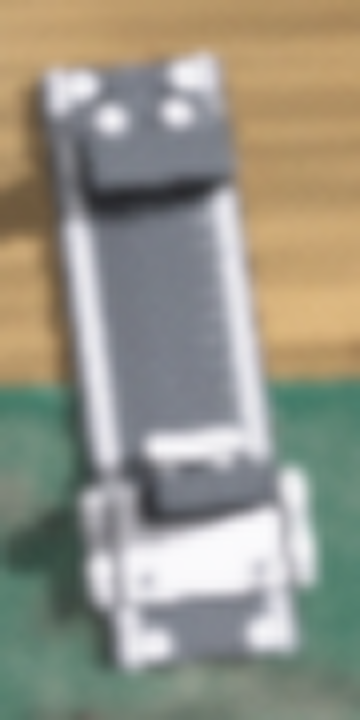

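View pics/s0b.png

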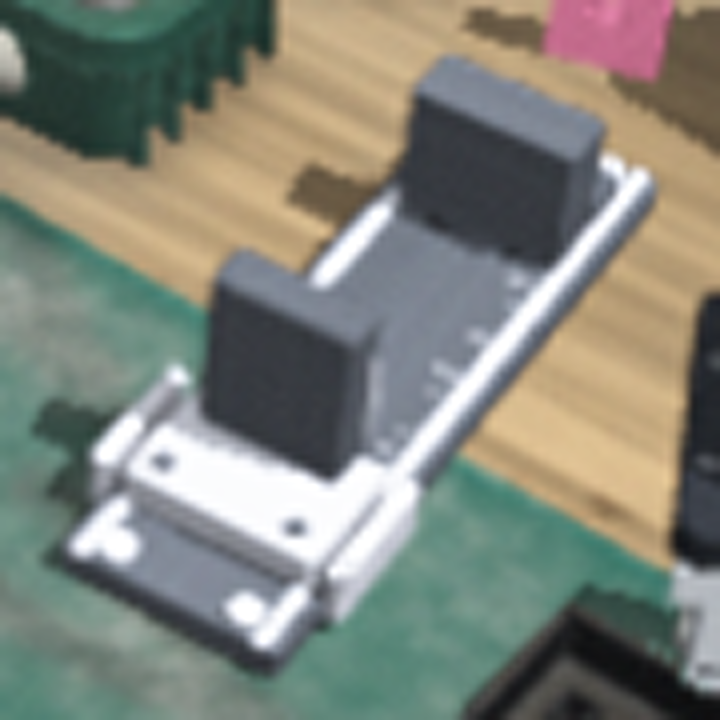

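```bash
cat > fit.py <<'E'
from h import *
from scipy.optimize import least_squares
def cv(p,x0,y0,k): return [(p[0]+.5)/k-.5+x0,(p[1]+.5)/k-.5+y0]
T=lambda p,q=(205,205,9): ('top0',cv(p,*q))
S=lambda p,q=(200,195,10): ('scene0',cv(p,*q))
C={n:load(n) for n in('top0','scene0')}
def fit(pts,x0,model,scale=1):
    # pts list of (localpoint fn(params)->world, cam, uv)
    def res(p):
        return np.concatenate([(proj(C[c],model(p,l))[0]-uv) for l,(c,uv) in pts])
    o=least_squares(res,x0,x_scale=scale,loss='soft_l1',f_scale=.5); return o.x,res(o.x).reshape(-1,2)
def plate(t,obs,g):
    def m(p,l):
        c,s=np.cos(p[2]),np.sin(p[2]); x=l[0]*t/2;y=l[1]*.02
        return [p[0]+c*x-s*y,p[1]+s*x+c*y,p[3]+l[2]*.05]
    return fit(obs,g,m)
def pl(t,ttop,stop,sbot,g):
    # order top: far-left far-right near-right near-left
    o=[((1,1,1),T(ttop[0])),((1,-1,1),T(ttop[1]))]
    for l,p in zip([(-1,1,1),(1,1,1),(1,-1,1),(-1,-1,1)],stop): o.append((l,S(p)))
    for l,p in zip([(-1,1,0),(-1,-1,0),(1,-1,0)],sbot): o.append((l,S(p)))
    return plate(t,o,g)
data={'mid':(.016,[(58,103),(182,90)],[(62,72),(108,45),(217,95),(180,128)],[(72,215),(185,268),(220,240)]),
'thick':(.024,[(331,125),(457,125)],[(270,258),(333,210),(447,285),(380,328)],[(275,395),(380,465),(445,430)]),
'thin':(.010,[(563,152),(682,127)],[(522,383),(545,362),(682,422),(662,440)],[(527,525),(660,583),(680,570)])}
if __name__=='__main__':
    np.set_printoptions(precision=4,suppress=True)
    for n in C:
        E=np.array(C[n]['extrinsics']); print(n,-E[:3,:3].T@E[:3,3])
    for n,(t,a,b,c) in data.items():
        g=atz(C['top0'],T(np.mean(a,0))[1],.05)
        x,e=pl(t,a,b,c,[g[0],g[1],0,0]); print(n,x); print(np.round(e.T,1))
        # free thickness
        def m(p,l):
            cc,s=np.cos(p[2]),np.sin(p[2]); X=l[0]*p[4]/2;y=l[1]*.02
            return [p[0]+cc*X-s*y,p[1]+s*X+cc*y,p[3]+l[2]*p[5]]
        o=[((1,1,1),T(a[0])),((1,-1,1),T(a[1]))]+[(l,S(p)) for l,p in zip([(-1,1,1),(1,1,1),(1,-1,1),(-1,-1,1)],b)]+[(l,S(p)) for l,p in zip([(-1,1,0),(-1,-1,0),(1,-1,0)],c)]
        x,e=fit(o,list(x)+[t,.05],m); print('  free z,t,h',x)
    BT=lambda p:T(p,(300,155,8)); BS=lambda p:S(p,(280,215,8))
    # local: (kind,x,y,z)
    def mb(p,l):
        k,x,y,z=l
        if k=='s': x+=p[3]
        if k=='c': x+=p[4]
        c,s=np.cos(p[2]),np.sin(p[2]); return [p[0]+c*x-s*y,p[1]+s*x+c*y,z+p[5]]
    o=[(('b',.12,.038,.012),BT((45,72))),(('b',.12,-.038,.012),BT((215,58))),(('b',-.13,-.038,.012),BT((297,650))),(('b',-.13,.038,.012),BT((120,668))),
       (('b',-.13,.038,.012),BS((65,550))),(('b',-.13,-.038,.012),BS((270,660))),(('b',.12,-.038,.012),BS((655,185))),
       (('s',0,.03,.062),BS((415,95))),(('s',0,-.03,.062),BS((585,150))),(('s',0,.03,.012),BS((400,190))),(('s',0,-.03,.012),BS((555,262))),
       (('c',0,.025,.088),BS((218,290))),(('c',0,-.025,.088),BS((335,350))),(('c',.018,.025,.088),BS((240,250))),(('c',.018,-.025,.088),BS((375,325)))]
    x,e=fit(o,[.48,-.2,0.05,.065,-.09,0],mb); print('bed',x); print(np.round(e.T,1))
E
python3 fit.py
```

```text
top0 [0.2641 0.0161 1.5759]
scene0 [-0.2813 -0.6452  0.8765]
mid [ 0.4283  0.1238  0.0818 -0.0007]
[[ 0.1 -1.2  0.4 -0.4 -0.1 -0.2  0.5  0.2  0.3]
 [ 0.2  0.4  0.1 -0.1  0.3 -0.  -0.2  0.  -0.2]]
  free z,t,h [ 0.4279  0.1234  0.0845 -0.0005  0.0173  0.0506]
thick [ 0.4123  0.0281 -0.0486 -0.0025]
[[ 0.1 -1.4  0.1  0.4 -0.3 -0.2  0.3  0.2  0.1]
 [ 0.1  0.5 -0.2  0.4 -0.2 -0.2  0.3  0.3 -0.6]]
  free z,t,h [ 0.4122  0.028  -0.0468 -0.0019  0.0244  0.0494]
thin [ 0.4129 -0.0563  0.1625  0.0009]
[[ 0.5 -0.4  0.4  0.2 -0.  -0.1 -0.1 -0.2 -0.2]
 [-0.2  0.3  0.2  0.  -0.4  0.1  0.3  0.2 -0.9]]
  free z,t,h [ 0.4134 -0.0559  0.1602 -0.0001  0.0088  0.0505]
bed [ 0.4918 -0.2129  0.0946  0.0668 -0.0796 -0.0016]
[[-1.2 -0.1  0.2 -0.5 -1.   0.9  0.3  0.2 -0.3  0.1  1.  -2.3  1.6 -1.1
   0.5]
 [ 0.5 -0.3 -0.1  0.4 -0.2  0.1 -0.  -2.   0.2  0.5  0.5 -0.5  0.8  0.2
  -0.6]]
```

```bash
python3 - <<'E'
from h import *
from scipy.spatial.transform import Rotation as R
o=r.get_obs();M=R.from_quat(o['ee_rot']).as_matrix();print(M.round(3)); z=M[:,2];print('jaw yaw',np.arctan2(z[1],z[0]))
s=load('top0')
for n,u,h in (('bolt',(364.5,205),.06),('nut',(357.3,194.8),.013),('brown',(270,246),.05)): print(n,atz(s,u,h))
E
python3 - <<'E'
import sys; sys.path.insert(0,'.')
import os; os.chdir('.')
from fit import *
b=[.4918,-.2129,.0946]
# overlay
import cv2
def W(x,y,z):
    c,s=np.cos(b[2]),np.sin(b[2]); return [b[0]+c*x-s*y,b[1]+s*x+c*y,z]
for cam,box,k in(('top0',(300,155,345,245),8),('scene0',(280,215,370,305),8)):
    i=cv2.imread(f'pics/{cam}.png')[box[1]:box[3],box[0]:box[2]]
    i=cv2.resize(i,None,fx=k,fy=k,interpolation=cv2.INTER_CUBIC)
    def line(P,col):
        q=proj(C[cam],P); q=((q-np.array(box[:2])+.5)*k-.5).astype(int); cv2.polylines(i,[q.reshape(-1,1,2)],True,col,1)
    line([W(.12,.038,.012),W(.12,-.038,.012),W(-.13,-.038,.012),W(-.13,.038,.012)],(0,255,0))
    s=.0668
    line([W(s,.03,.012),W(s,-.03,.012),W(s,-.03,.062),W(s,.03,.062)],(0,0,255))
    p=-.0796
    line([W(p,.025,.026),W(p,-.025,.026),W(p,-.025,.088),W(p,.025,.088)],(255,0,255))
    line([W(p+.018,.025,.026),W(p+.018,-.025,.026),W(p+.018,-.025,.088),W(p+.018,.025,.088)],(255,255,0))
    cv2.imwrite(f'pics/ov_{cam}.png',i)
E
```

```text
[[-0.001  0.892  0.452]
 [ 0.002  0.452 -0.892]
 [-1.     0.    -0.002]]
jaw yaw -1.1020474587608582
bolt [ 0.45892831 -0.34807497  0.06      ]
nut [ 0.49961101 -0.33712002  0.013     ]
brown [ 0.33571068 -0.0414044   0.05      ]
```

View pics/ov_top0.png

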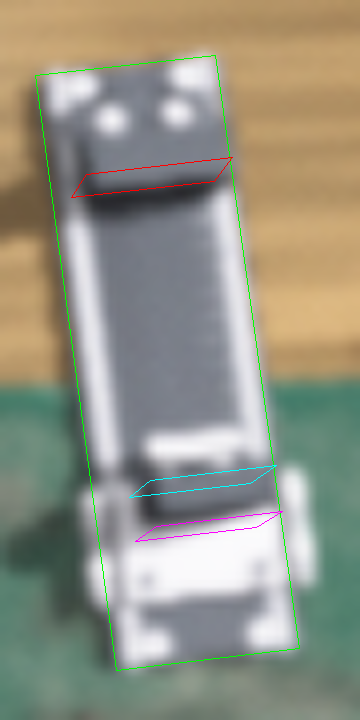

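View pics/ov_scene0.png

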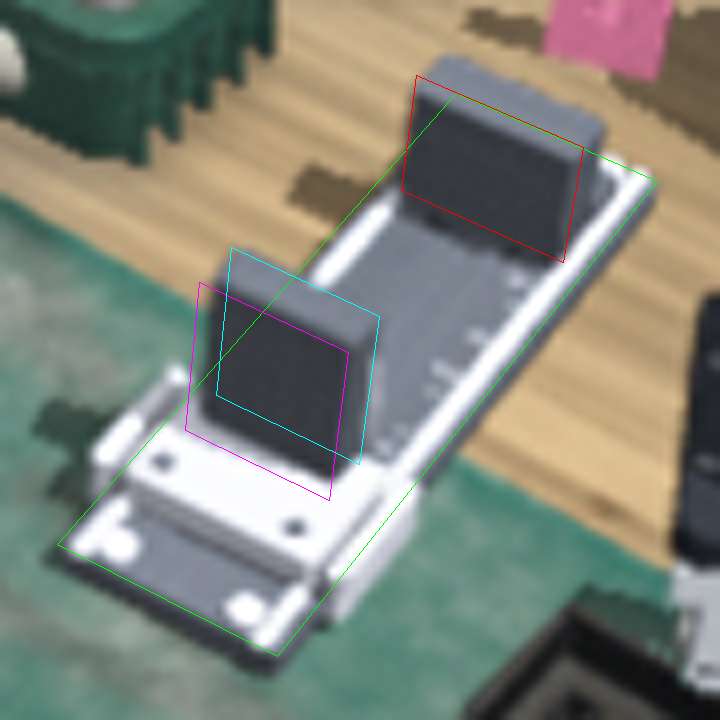

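Run:
```python
from h import *
def c2(fn,x0,y0,x1,y1,k,out):
    i=cv2.imread('pics/'+fn+'.png')[y0:y1,x0:x1].astype(float)
    i=np.clip(i*1.8-40,0,255).astype(np.uint8)
    cv2.imwrite('pics/'+out+'.png',cv2.resize(i,None,fx=k,fy=k,interpolation=cv2.INTER_CUBIC))
c2('scene0',325,217,365,252,16,'b1');c2('scene0',285,242,335,292,12,'b2');c2('top0',302,158,336,186,16,'b3');c2('top0',308,205,342,242,16,'b4')
```

```text
(no output)
```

View pics/b1.png

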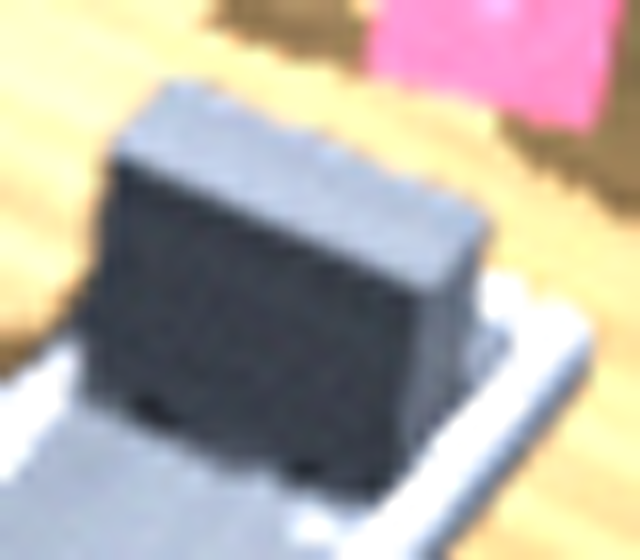

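View pics/b2.png

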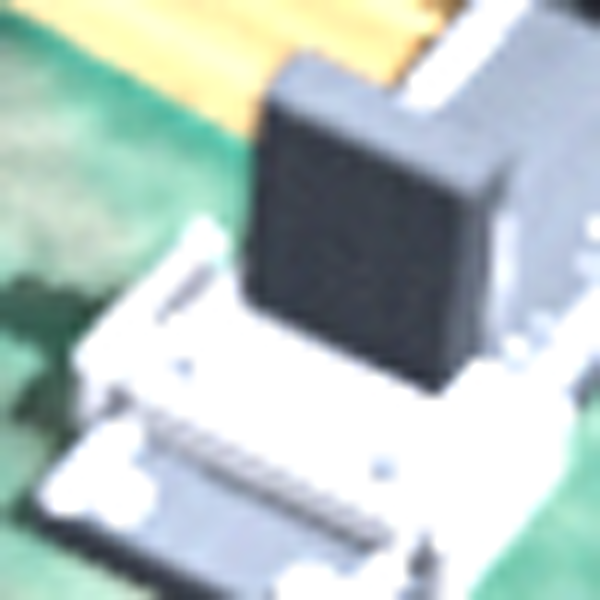

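View pics/b3.png

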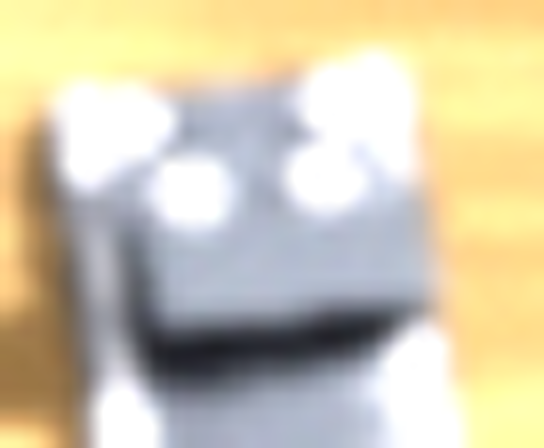

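View pics/b4.png

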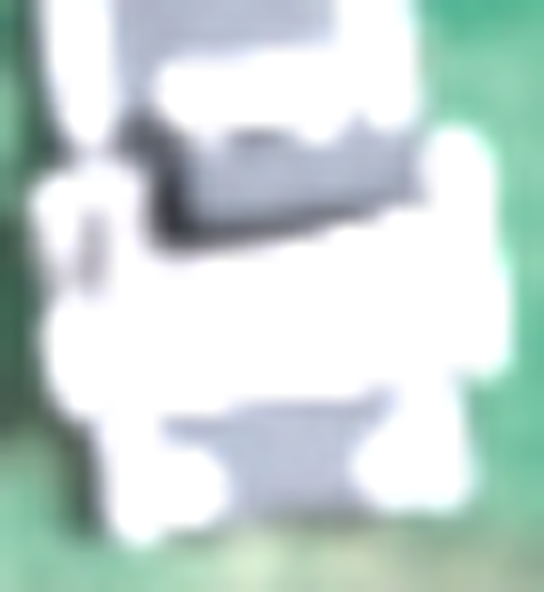

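```bash
cat > fit2.py <<'E'
from fit import *
B1=lambda p:S(p,(325,217,16));B2=lambda p:S(p,(285,242,12));B3=lambda p:T(p,(302,158,16));B4=lambda p:T(p,(308,205,16));BS=lambda p:S(p,(280,215,8))
def mb(p,l):
    k,x,y,z=l
    if k=='s': x+=p[3]
    if k=='c': x+=p[4]
    c,s=np.cos(p[2]),np.sin(p[2]); return [p[0]+c*x-s*y,p[1]+s*x+c*y,z+p[5]]
o=[(('b',.12,.038,.012),B3((50,110))),(('b',.12,-.038,.012),B3((408,48))),(('b',-.13,-.038,.012),B4((472,510))),(('b',-.13,.038,.012),B4((105,543))),
 (('b',-.13,.038,.012),BS((65,550))),(('b',-.13,-.038,.012),BS((270,660))),(('b',.12,-.038,.012),BS((655,185))),
 (('s',0,.03,.062),B1((112,155))),(('s',0,-.03,.062),B1((420,290))),(('s',0,.03,.012),B1((88,395))),(('s',0,-.03,.012),B1((375,497))),
 (('c',0,.025,.088),B2((262,92))),(('c',0,-.025,.088),B2((463,190))),(('c',0,.025,.026),B2((248,295))),(('c',0,-.025,.026),B2((437,392))),
 (('s',0,.03,.062),B3((150,335))),(('s',0,-.03,.062),B3((430,307))),(('c',0,.025,.088),B4((180,228))),(('c',0,-.025,.088),B4((408,195)))]
np.set_printoptions(precision=4,suppress=True)
x,e=fit(o,[.49,-.21,.09,.065,-.08,0],mb); print('bed',x); print(np.round(e.T,1))
for cam in C:
    q=[a for a in o if a[1][0]==cam]; x,e=fit(q,[.49,-.21,.09,.065,-.08,0],lambda p,l:mb(np.r_[p[:5],0],l)); print(cam,x[:5])
for n,(t,a,b,c) in data.items():
    print(n, atz(C['top0'],T(np.mean(a,0))[1],.05))
E
python3 fit2.py
```

```text
bed [ 0.4907 -0.2131  0.0884  0.0606 -0.0724 -0.0007]
[[-0.3 -0.3 -0.2 -0.2 -1.4  0.3  0.4 -1.1  0.5 -1.4  0.9 -0.6  1.1 -1.2
   0.9 -0.2  0.7 -0.   1.5]
 [-0.2  1.3 -0.3  0.3 -0.4  0.   0.1 -0.5  0.3 -1.1  1.7 -0.7 -0.1  0.8
   1.5  0.1 -0.2 -0.4 -0.1]]
top0 [ 0.4908 -0.2132  0.0869  0.0603 -0.0732]
scene0 [ 0.4899 -0.2133  0.0904  0.061  -0.0712]
mid [0.437  0.1227 0.05  ]
thick [0.4249 0.0255 0.05  ]
thin [ 0.418  -0.0554  0.05  ]
```

>>> {"op": "apply_moves", "data": {
  "series": [
    {"offset": [12,46,0],"spin": -0.08,"fingers": -0.3},
    {"offset": [24,92,0],"spin": -0.16,"fingers": -0.3},
    {"offset": [36,138,0],"spin": -0.24,"fingers": -0.3},
    {"offset": [48,184,0],"spin": -0.32,"fingers": -0.3},
    {"offset": [60,230,0],"spin": -0.386,"fingers": -0.3}
  ],
  "force": 25
}}

```text
time_s: 0.6
tcp_pos: [0.3197, -0.281, 0.2051]
ee_rot: [0.48, 0.52, -0.48, 0.519]
force: [0.8, 0.7, 1.2]
finger_gap: 0.0614
```

>>> {"op": "apply_moves", "data": {
  "series": [
    {"offset": [12,46,0],"spin": 0,"fingers": -0.3},
    {"offset": [24,92,0],"spin": 0,"fingers": -0.3},
    {"offset": [36,138,0],"spin": 0,"fingers": -0.3},
    {"offset": [48,184,0],"spin": 0,"fingers": -0.3},
    {"offset": [60,230,0],"spin": 0,"fingers": -0.3}
  ]
}}

```text
time_s: 1.1
tcp_pos: [0.3796, -0.0511, 0.2054]
ee_rot: [0.479, 0.52, -0.479, 0.52]
force: [-0.0, -0.7, 0.3]
finger_gap: 0.0609
```

>>> {"op": "apply_moves", "data": {
  "series": [
    {"offset": [12,46,0],"spin": 0,"fingers": -0.3},
    {"offset": [24,92,0],"spin": 0,"fingers": -0.3},
    {"offset": [36,138,-20],"spin": 0,"fingers": -0.3},
    {"offset": [48,175,-50],"spin": 0,"fingers": -0.3},
    {"offset": [48,175,-85],"spin": 0,"fingers": -0.3}
  ]
}}

```text
time_s: 1.6
tcp_pos: [0.4301, 0.1264, 0.1203]
ee_rot: [0.479, 0.521, -0.476, 0.522]
force: [0.9, -0.9, -1.3]
finger_gap: 0.061
```

>>> {"op": "apply_moves", "data": {
  "series": [
    {"offset": [-5,-32,0],"spin": -0.05,"fingers": -0.3},
    {"offset": [-10,-64,0],"spin": -0.1,"fingers": -0.3},
    {"offset": [-15.5,-95,0],"spin": -0.13,"fingers": -0.3},
    {"offset": [-15.5,-95,-20],"spin": -0.13,"fingers": -0.3},
    {"offset": [-15.5,-95,-30],"spin": -0.13,"fingers": -0.3}
  ]
}}

```text
time_s: 2.1
tcp_pos: [0.4113, 0.0264, 0.0895]
ee_rot: [-0.512, -0.488, 0.513, -0.487]
force: [0.0, 0.7, -0.3]
finger_gap: 0.061
```

```bash
cat > st.py <<'E'
from h import *
from scipy.spatial.transform import Rotation as R
o=r.get_obs();z=R.from_quat(o['ee_rot']).as_matrix()
print('t',o['time_s'],'tcp',o['tcp_pos'].round(4),'yaw',round(np.arctan2(z[1,2],z[0,2])+np.pi/2,4),'F',o['force'].round(2),'gap',round(o['finger_gap'],4),'down',z[:,0].round(3))
p=o['tcp_pos']; b=np.array([.4907,-.2132]); a=.088; d=p[:2]-b
print('bed frame',round(d[0]*np.cos(a)+d[1]*np.sin(a),4),round(-d[0]*np.sin(a)+d[1]*np.cos(a),4))
E
cat > look.py <<'E'
import sys
from h import *
t=sys.argv[1]; 
for n in('scene','top'): snap(n,n+t)
E
python3 st.py
```

```text
t 2.1 tcp [0.4113 0.0264 0.0895] yaw -0.0491 F [ 0.02  0.67 -0.34] gap 0.061 down [-0.002  0.    -1.   ]
bed frame -0.058 0.2457
```

>>> {"op": "apply_moves", "data": {
  "series": [
    {"offset": [1,0.5,-25],"spin": 0,"fingers": -0.3},
    {"offset": [1,0.5,-50],"spin": 0,"fingers": -0.3},
    {"offset": [1,0.5,-71],"spin": 0,"fingers": -0.3},
    {"offset": [1,0.5,-71],"spin": 0,"fingers": 0.4},
    {"offset": [1,0.5,-71],"spin": 0,"fingers": 0.4}
  ],
  "force": 25
}}

```text
time_s: 2.6
tcp_pos: [0.4132, 0.0279, 0.0194]
ee_rot: [-0.511, -0.489, 0.512, -0.488]
force: [-0.4, 0.5, 0.0]
finger_gap: 0.0481
```

>>> {"op": "apply_moves", "data": {
  "series": [
    {"offset": [0,0,0],"spin": 0,"fingers": 0.4},
    {"offset": [0,0,0],"spin": 0,"fingers": 0.4},
    {"offset": [0,0,0],"spin": 0,"fingers": 0.4},
    {"offset": [0,0,5],"spin": 0,"fingers": 0.4},
    {"offset": [0,0,10],"spin": 0,"fingers": 0.4}
  ]
}}

```text
time_s: 3.1
tcp_pos: [0.4132, 0.0275, 0.03]
ee_rot: [-0.512, -0.488, 0.512, -0.488]
force: [-0.4, -0.4, -1.6]
finger_gap: 0.0397
```

```bash
python3 st.py; python3 look.py 1; python3 -c "
from h import *
crop('scene1',190,170,330,290,5,'s1a')"
```

```text
t 3.1 tcp [0.4132 0.0275 0.03  ] yaw -0.0472 F [-0.41 -0.39 -1.58] gap 0.0397 down [-0. -0. -1.]
bed frame -0.0561 0.2466
```

View pics/s1a.png

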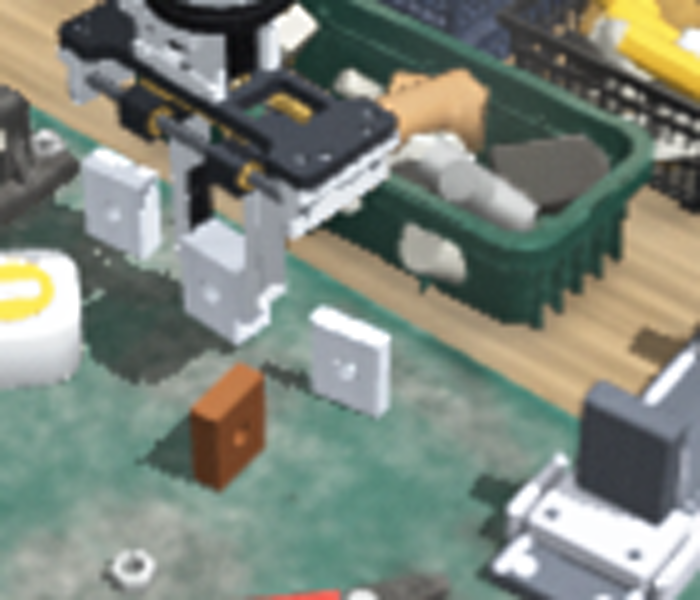

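>>> {"op": "apply_moves", "data": {
  "series": [
    {"offset": [0,0,45],"spin": 0,"fingers": 0.4},
    {"offset": [0,0,85],"spin": 0,"fingers": 0.4},
    {"offset": [10,-25,105],"spin": 0.03,"fingers": 0.4},
    {"offset": [28,-60,105],"spin": 0.06,"fingers": 0.4},
    {"offset": [46,-96,105],"spin": 0.1,"fingers": 0.4}
  ]
}}

```text
time_s: 3.7
tcp_pos: [0.4601, -0.0693, 0.1358]
ee_rot: [0.486, 0.513, -0.485, 0.515]
force: [0.5, -0.8, -1.2]
finger_gap: 0.0399
```

>>> {"op": "apply_moves", "data": {
  "series": [
    {"offset": [18,-36,0],"spin": 0.035,"fingers": 0.4},
    {"offset": [36,-72,0],"spin": 0.035,"fingers": 0.4},
    {"offset": [54,-108,0],"spin": 0.035,"fingers": 0.4},
    {"offset": [75,-141,0],"spin": 0.035,"fingers": 0.4},
    {"offset": [75,-141,0],"spin": 0.035,"fingers": 0.4}
  ]
}}

```text
time_s: 4.2
tcp_pos: [0.5372, -0.2144, 0.1341]
ee_rot: [0.478, 0.519, -0.479, 0.522]
force: [-0.4, 1.1, -1.5]
finger_gap: 0.0398
```

```bash
python3 st.py; python3 look.py 2; python3 -c "
from h import *
crop('scene2',270,150,390,300,5,'s2a');crop('top2',285,140,360,245,6,'t2a')"
```

```text
t 4.2 tcp [ 0.5372 -0.2144  0.1341] yaw 0.0845 F [-0.42  1.11 -1.54] gap 0.0398 down [ 0.003 -0.003 -1.   ]
bed frame 0.0463 -0.0053
```

View pics/s2a.png

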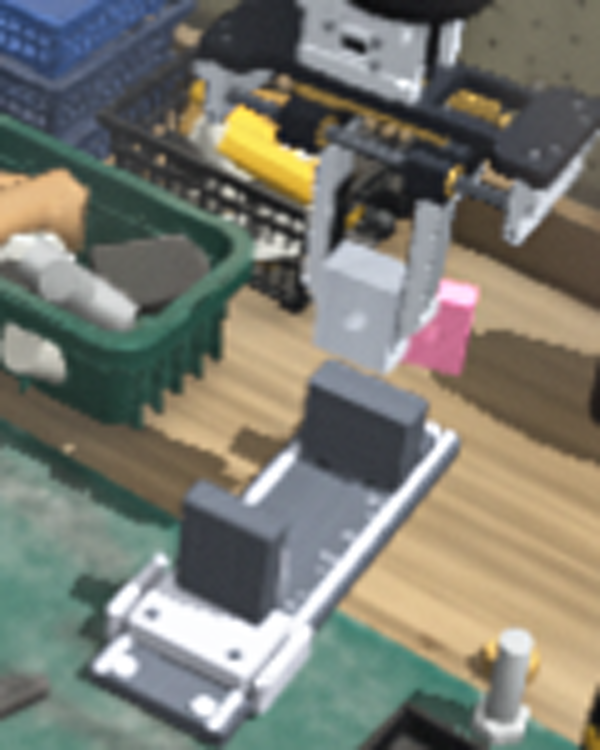

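View pics/t2a.png

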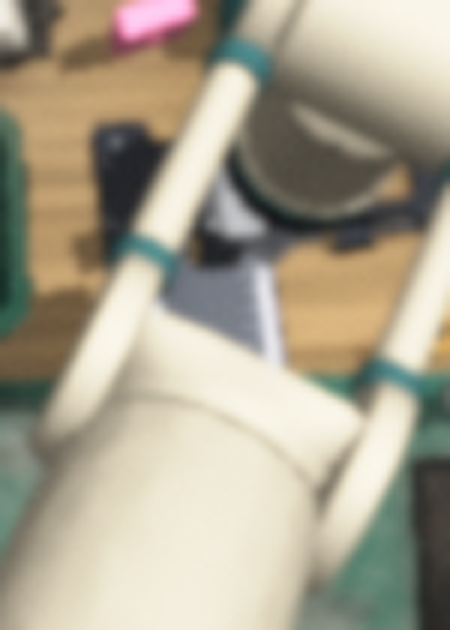

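>>> {"op": "apply_moves", "data": {
  "series": [
    {"offset": [-5,0,0],"spin": 0,"fingers": 0.4},
    {"offset": [-5,0,0],"spin": 0,"fingers": 0.4},
    {"offset": [-5,0,-20],"spin": 0,"fingers": 0.4},
    {"offset": [-5,0,-40],"spin": 0,"fingers": 0.4},
    {"offset": [-5,0,-40],"spin": 0,"fingers": 0.4}
  ]
}}

```text
time_s: 4.8
tcp_pos: [0.5267, -0.2073, 0.0925]
ee_rot: [0.477, 0.524, -0.478, 0.52]
force: [-0.8, 0.7, -1.7]
finger_gap: 0.0399
```

```bash
python3 st.py; python3 -c "
from h import *
snap('scene','scene3')
crop('scene3',270,150,390,300,5,'s3a')"
```

```text
t 4.8 tcp [ 0.5267 -0.2073  0.0925] yaw 0.0888 F [-0.82  0.75 -1.74] gap 0.0399 down [-0.005  0.003 -1.   ]
bed frame 0.0364 0.0027
```

View pics/s3a.png

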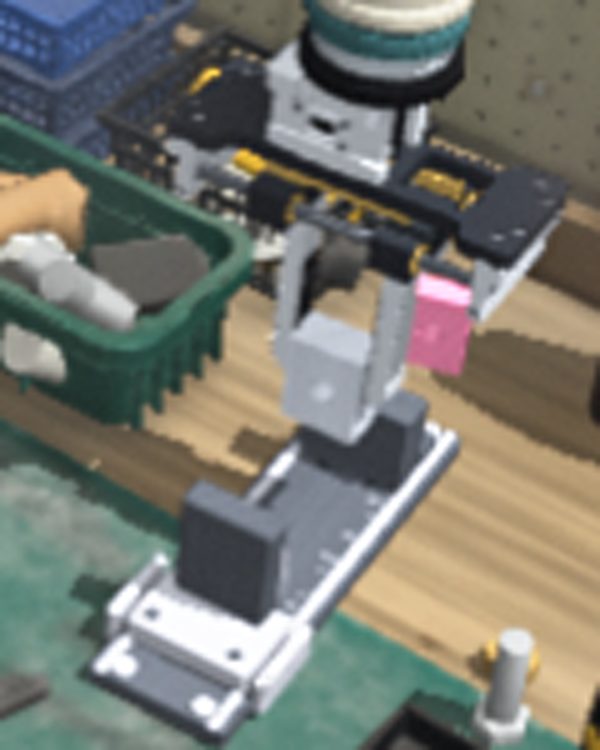

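>>> {"op": "apply_moves", "data": {
  "series": [
    {"offset": [0,0,-15],"spin": 0,"fingers": 0.4},
    {"offset": [0,0,-30],"spin": 0,"fingers": 0.4},
    {"offset": [0,0,-45],"spin": 0,"fingers": 0.4},
    {"offset": [0,0,-50],"spin": 0,"fingers": 0.4},
    {"offset": [0,0,-50],"spin": 0,"fingers": 0.4}
  ]
}}

```text
time_s: 5.35
tcp_pos: [0.5293, -0.2093, 0.0449]
ee_rot: [0.477, 0.522, -0.477, 0.522]
force: [0.9, 0.7, -0.9]
finger_gap: 0.0394
```

>>> {"op": "apply_moves", "data": {
  "series": [
    {"offset": [0,0,-2],"spin": 0,"fingers": 0.4},
    {"offset": [0,0,-4],"spin": 0,"fingers": 0.4},
    {"offset": [0,0,-5],"spin": 0,"fingers": 0.4},
    {"offset": [0,0,-6],"spin": 0,"fingers": 0.4},
    {"offset": [0,0,-7],"spin": 0,"fingers": 0.4}
  ]
}}

```text
time_s: 5.85
tcp_pos: [0.5294, -0.2096, 0.0376]
ee_rot: [0.478, 0.521, -0.478, 0.522]
force: [0.5, -0.4, -2.4]
finger_gap: 0.0403
```

```bash
python3 st.py; python3 -c "
from h import *
snap('scene','scene4')
crop('scene4',290,190,370,300,7,'s4a')"
```

```text
t 5.85 tcp [ 0.5294 -0.2096  0.0376] yaw 0.0877 F [ 0.5  -0.45 -2.35] gap 0.0403 down [ 0. -0. -1.]
bed frame 0.0389 0.0002
```

View pics/s4a.png

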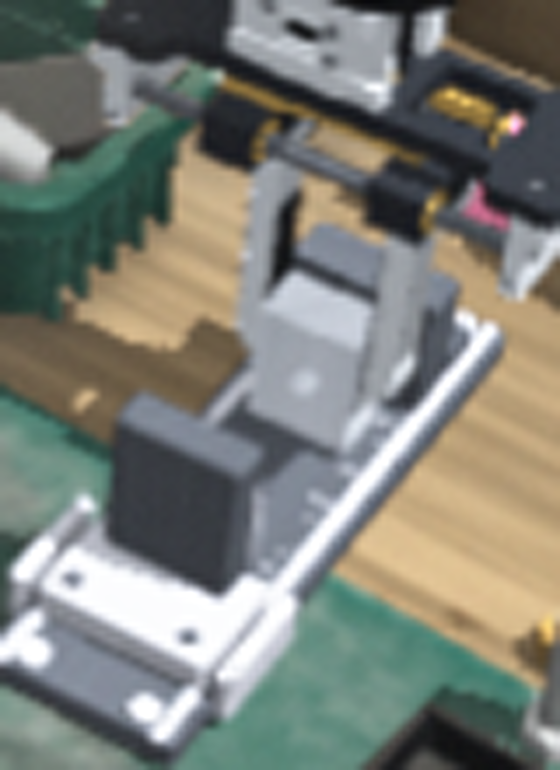

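>>> {"op": "apply_moves", "data": {
  "series": [
    {"offset": [0,0,-2],"spin": 0,"fingers": 0.4},
    {"offset": [0,0,-4],"spin": 0,"fingers": 0.4},
    {"offset": [1,0.1,-5],"spin": 0,"fingers": 0.4},
    {"offset": [2,0.2,-5],"spin": 0,"fingers": 0.4},
    {"offset": [3,0.3,-5],"spin": 0,"fingers": 0.4}
  ]
}}

```text
time_s: 6.4
tcp_pos: [0.5326, -0.2092, 0.0325]
ee_rot: [0.478, 0.521, -0.478, 0.522]
force: [-0.6, 0.7, -1.5]
finger_gap: 0.0399
```

>>> {"op": "apply_moves", "data": {
  "series": [
    {"offset": [1,0.1,0],"spin": 0,"fingers": 0.4},
    {"offset": [2,0.2,0],"spin": 0,"fingers": 0.4},
    {"offset": [3,0.3,0],"spin": 0,"fingers": 0.4},
    {"offset": [4,0.4,0],"spin": 0,"fingers": 0.4},
    {"offset": [4,0.4,0],"spin": 0,"fingers": 0.4}
  ]
}}

```text
time_s: 6.9
tcp_pos: [0.5365, -0.2088, 0.0325]
ee_rot: [0.478, 0.521, -0.478, 0.522]
force: [-0.1, 0.2, -1.8]
finger_gap: 0.0396
```

```bash
python3 st.py
```

```text
t 6.9 tcp [ 0.5365 -0.2088  0.0325] yaw 0.0879 F [-0.15  0.17 -1.82] gap 0.0396 down [ 0. -0. -1.]
bed frame 0.046 0.0003
```

>>> {"op": "apply_moves", "data": {
  "series": [
    {"offset": [0.6,0.05,0],"spin": 0,"fingers": 0.4},
    {"offset": [1.2,0.1,0],"spin": 0,"fingers": 0.4},
    {"offset": [1.8,0.15,0],"spin": 0,"fingers": 0.4},
    {"offset": [2.4,0.2,0],"spin": 0,"fingers": 0.4},
    {"offset": [2.4,0.2,0],"spin": 0,"fingers": 0.4}
  ]
}}

```text
time_s: 7.4
tcp_pos: [0.5388, -0.2086, 0.0325]
ee_rot: [0.478, 0.521, -0.478, 0.522]
force: [-0.5, 0.6, -1.9]
finger_gap: 0.0396
```

```bash
python3 st.py;  python3 -c "
from h import *
snap('scene','scene5')
crop('scene5',290,190,370,300,7,'s5a')"
```

```text
t 7.4 tcp [ 0.5388 -0.2086  0.0325] yaw 0.0878 F [-0.52  0.6  -1.93] gap 0.0396 down [ 0. -0. -1.]
bed frame 0.0483 0.0004
```

View pics/s5a.png

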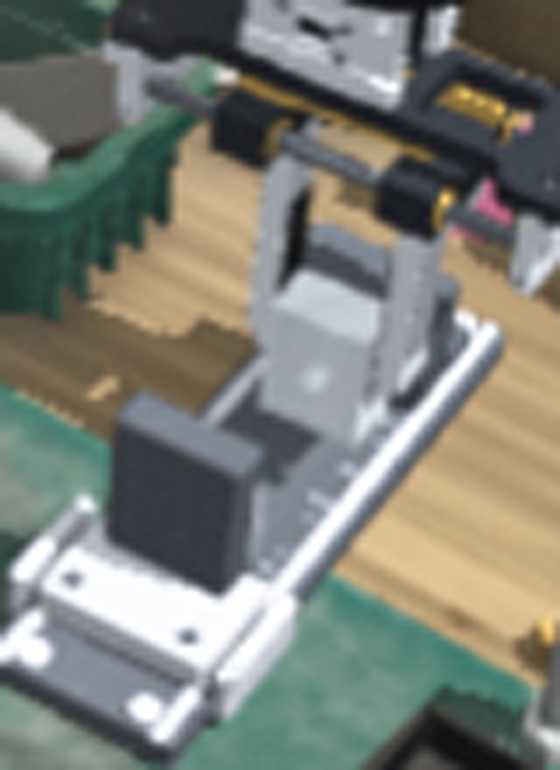

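Near the backstop but not yet touching (block edge at about (330,240) in the crop, plate top just in front). Feel further in small steps.

>>> {"op": "apply_moves", "data": {
  "series": [
    {"offset": [0.5,0.05,0],"spin": 0,"fingers": 0.4},
    {"offset": [1,0.1,0],"spin": 0,"fingers": 0.4},
    {"offset": [1.5,0.15,0],"spin": 0,"fingers": 0.4},
    {"offset": [1.8,0.15,0],"spin": 0,"fingers": 0.4},
    {"offset": [1.8,0.15,0],"spin": 0,"fingers": 0.4}
  ]
}}

```text
time_s: 7.95
tcp_pos: [0.5406, -0.2084, 0.0325]
ee_rot: [0.478, 0.521, -0.478, 0.522]
force: [0.8, -0.6, -2.4]
finger_gap: 0.0397
```

```bash
python3 st.py
```

```text
t 7.95 tcp [ 0.5406 -0.2084  0.0325] yaw 0.0878 F [ 0.79 -0.58 -2.4 ] gap 0.0397 down [ 0. -0. -1.]
bed frame 0.0501 0.0003
```

>>> {"op": "apply_moves", "data": {
  "series": [
    {"offset": [0.5,0.05,0],"spin": 0,"fingers": 0.4},
    {"offset": [1,0.1,0],"spin": 0,"fingers": 0.4},
    {"offset": [1.5,0.15,0],"spin": 0,"fingers": 0.4},
    {"offset": [1.8,0.15,0],"spin": 0,"fingers": 0.4},
    {"offset": [1.8,0.15,0],"spin": 0,"fingers": 0.4}
  ]
}}

```text
time_s: 8.45
tcp_pos: [0.5423, -0.2083, 0.0325]
ee_rot: [0.478, 0.521, -0.478, 0.521]
force: [-0.1, -0.0, -1.0]
finger_gap: 0.04
```

```bash
python3 st.py
```

```text
t 8.45 tcp [ 0.5423 -0.2083  0.0325] yaw 0.0878 F [-0.14 -0.05 -1.04] gap 0.04 down [ 0. -0. -1.]
bed frame 0.0519 0.0003
```

>>> {"op": "apply_moves", "data": {
  "series": [
    {"offset": [0.5,0.05,0],"spin": 0,"fingers": 0.4},
    {"offset": [1,0.1,0],"spin": 0,"fingers": 0.4},
    {"offset": [1.5,0.15,0],"spin": 0,"fingers": 0.4},
    {"offset": [1.8,0.15,0],"spin": 0,"fingers": 0.4},
    {"offset": [1.8,0.15,0],"spin": 0,"fingers": 0.4}
  ]
}}

```text
time_s: 8.95
tcp_pos: [0.5425, -0.2082, 0.0325]
ee_rot: [0.477, 0.522, -0.478, 0.521]
force: [-5.6, -1.9, 1.5]
finger_gap: 0.0398
```

```bash
python3 st.py;  python3 -c "
from h import *
snap('scene','scene6')
crop('scene6',310,200,360,270,10,'s6a')"
```

```text
t 8.95 tcp [ 0.5425 -0.2082  0.0325] yaw 0.0886 F [-5.59 -1.91  1.54] gap 0.0398 down [-0.003 -0.    -1.   ]
bed frame 0.052 0.0004
```

View pics/s6a.png

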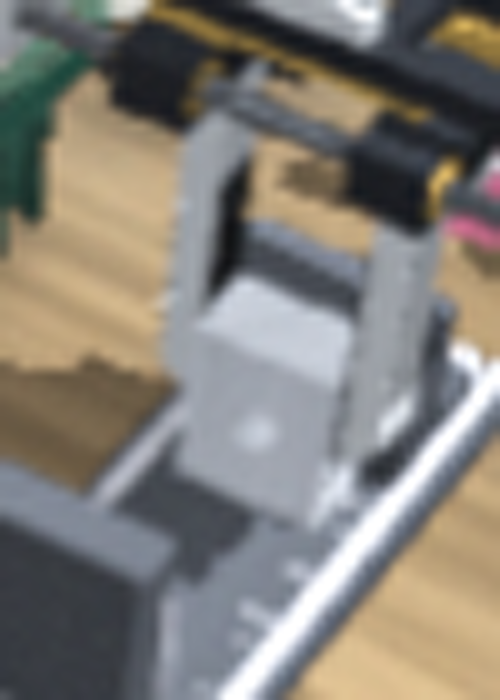

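>>> {"op": "apply_moves", "data": {
  "series": [
    {"offset": [-2.3,-0.2,0],"spin": 0,"fingers": 0.4},
    {"offset": [-2.3,-0.2,-0.5],"spin": 0,"fingers": 0.4},
    {"offset": [-2.3,-0.2,-1],"spin": 0,"fingers": 0.4},
    {"offset": [-2.3,-0.2,-1.5],"spin": 0,"fingers": 0.4},
    {"offset": [-2.3,-0.2,-1.5],"spin": 0,"fingers": 0.4}
  ]
}}

```text
time_s: 9.5
tcp_pos: [0.5423, -0.2083, 0.0323]
ee_rot: [0.478, 0.521, -0.477, 0.522]
force: [-2.1, 0.3, 7.1]
finger_gap: 0.0399
```

```bash
python3 st.py
```

```text
t 9.5 tcp [ 0.5423 -0.2083  0.0323] yaw 0.0876 F [-2.15  0.28  7.14] gap 0.0399 down [ 0.001 -0.    -1.   ]
bed frame 0.0518 0.0003
```

>>> {"op": "apply_moves", "data": {
  "series": [
    {"offset": [0,0,0.7],"spin": 0,"fingers": 0.4},
    {"offset": [0,0,0.7],"spin": 0,"fingers": -0.05},
    {"offset": [0,0,0.7],"spin": 0,"fingers": -0.05},
    {"offset": [0,0,0.7],"spin": 0,"fingers": -0.05},
    {"offset": [0,0,0.7],"spin": 0,"fingers": -0.05}
  ]
}}

```text
time_s: 10.0
tcp_pos: [0.542, -0.2083, 0.0315]
ee_rot: [0.478, 0.521, -0.478, 0.521]
force: [0.4, -0.6, -0.8]
finger_gap: 0.0494
```

>>> {"op": "apply_moves", "data": {
  "series": [
    {"offset": [0,0,10],"spin": 0,"fingers": -0.05},
    {"offset": [0,0,30],"spin": 0,"fingers": -0.05},
    {"offset": [0,0,65],"spin": 0,"fingers": -0.1},
    {"offset": [0,0,100],"spin": 0,"fingers": -0.3},
    {"offset": [-10,20,110],"spin": 0,"fingers": -0.3}
  ]
}}

```text
time_s: 10.5
tcp_pos: [0.5357, -0.1914, 0.1464]
ee_rot: [0.479, 0.517, -0.477, 0.525]
force: [-0.1, 0.2, 0.1]
finger_gap: 0.0608
```

>>> {"op": "apply_moves", "data": {
  "series": [
    {"offset": [-15,45,0],"spin": 0,"fingers": -0.3},
    {"offset": [-30,90,0],"spin": 0,"fingers": -0.3},
    {"offset": [-45,135,0],"spin": 0,"fingers": -0.3},
    {"offset": [-60,180,0],"spin": 0,"fingers": -0.3},
    {"offset": [-75,225,0],"spin": 0,"fingers": -0.3}
  ]
}}

```text
time_s: 11.0
tcp_pos: [0.4563, 0.0382, 0.1426]
ee_rot: [0.478, 0.521, -0.477, 0.522]
force: [0.7, 0.9, 1.3]
finger_gap: 0.061
```

```bash
python3 st.py; python3 look.py 7; python3 -c "
from h import *
crop('scene7',290,210,370,300,8,'s7a');crop('top7',285,140,360,245,6,'t7a');crop('scene7',190,170,290,270,6,'s7b')"
```

```text
t 11.0 tcp [0.4563 0.0382 0.1426] yaw 0.087 F [0.7  0.92 1.27] gap 0.061 down [ 0.002  0.    -1.   ]
bed frame -0.0122 0.2535
```

View pics/s7a.png

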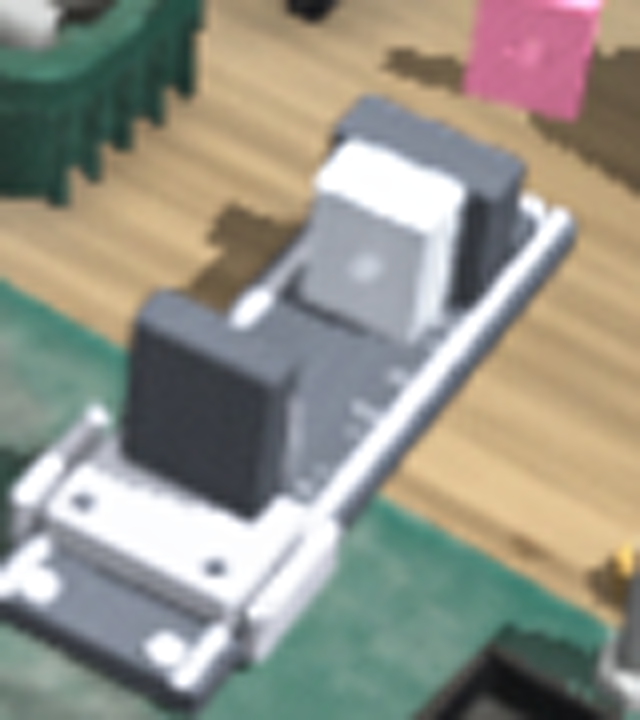

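View pics/t7a.png

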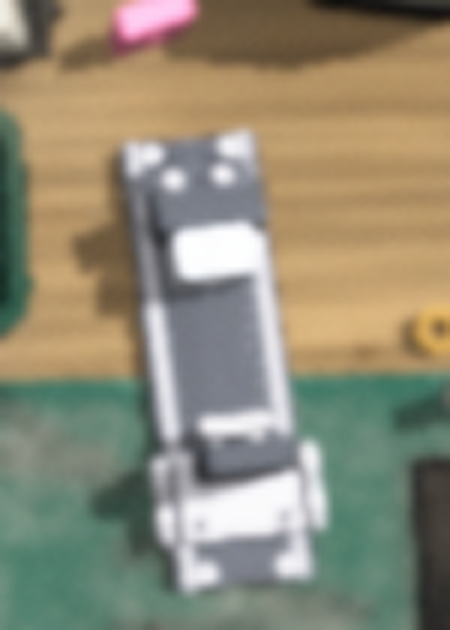

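View pics/s7b.png

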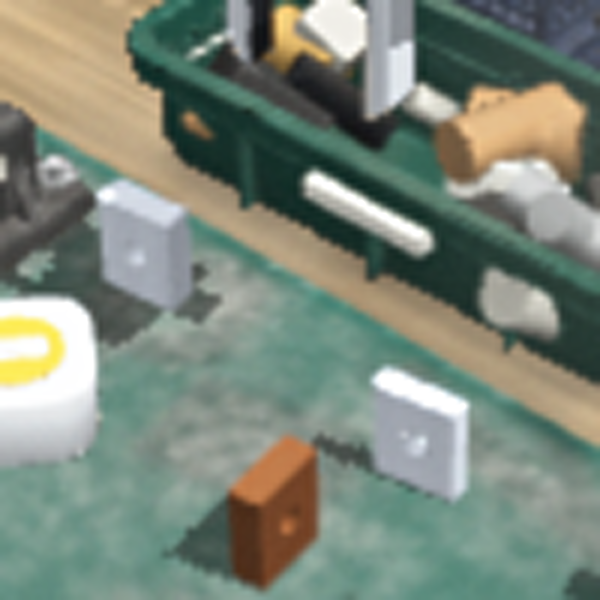

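>>> {"op": "apply_moves", "data": {
  "series": [
    {"offset": [-12,40,0],"spin": 0,"fingers": -0.3},
    {"offset": [-24,75,0],"spin": 0,"fingers": -0.3},
    {"offset": [-28.5,86,0],"spin": 0,"fingers": -0.3},
    {"offset": [-28.5,86,-25],"spin": 0,"fingers": -0.3},
    {"offset": [-28.5,86,-50],"spin": 0,"fingers": -0.3}
  ]
}}

```text
time_s: 11.6
tcp_pos: [0.4301, 0.1222, 0.0923]
ee_rot: [0.478, 0.52, -0.476, 0.523]
force: [0.3, -0.6, -0.5]
finger_gap: 0.0614
```

```bash
python3 st.py
cat > fit7.py <<'E'
import sys
from fit import *
E
python3 -c "
from h import *
crop('scene7',318,222,358,257,16,'q1');crop('top7',305,160,337,195,16,'q2')"
```

```text
t 11.6 tcp [0.4301 0.1222 0.0923] yaw 0.089 F [ 0.31 -0.57 -0.52] gap 0.0614 down [ 0.004 -0.001 -1.   ]
bed frame -0.0309 0.3394
```

View pics/q1.png

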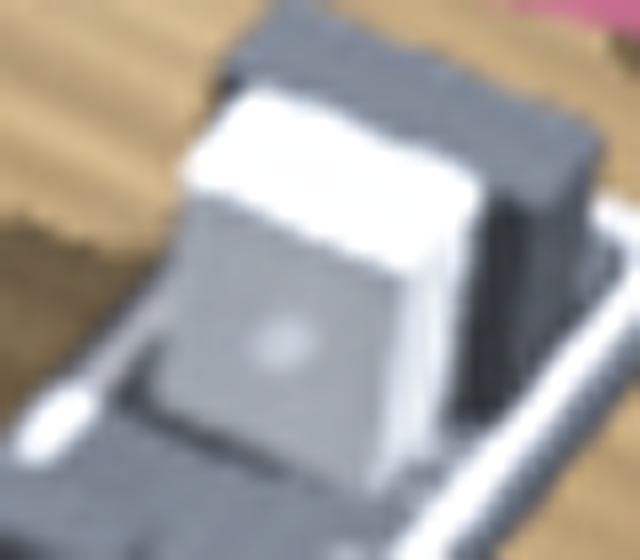

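View pics/q2.png

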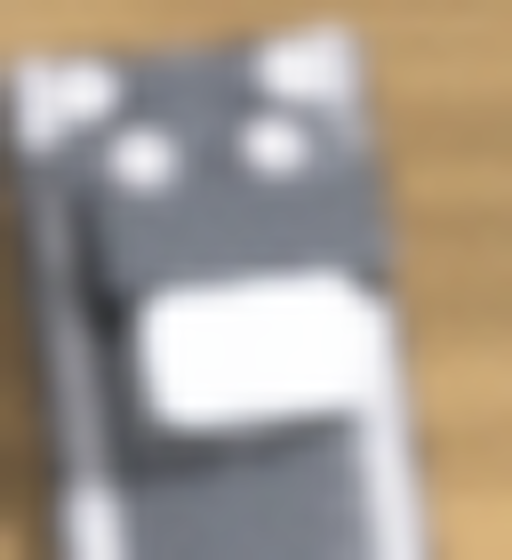

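>>> {"op": "apply_moves", "data": {
  "series": [
    {"offset": [0,0,0],"spin": -0.005,"fingers": -0.3},
    {"offset": [0,1,-20],"spin": -0.005,"fingers": -0.3},
    {"offset": [0,1,-45],"spin": -0.005,"fingers": -0.3},
    {"offset": [0,1,-65],"spin": -0.005,"fingers": -0.3},
    {"offset": [0,1,-73],"spin": -0.005,"fingers": -0.3}
  ]
}}

```text
time_s: 12.1
tcp_pos: [0.4286, 0.1228, 0.0182]
ee_rot: [0.479, 0.52, -0.48, 0.52]
force: [0.4, -0.8, -0.7]
finger_gap: 0.0613
```

```bash
python3 st.py
```

```text
t 12.1 tcp [0.4286 0.1228 0.0182] yaw 0.082 F [ 0.41 -0.82 -0.67] gap 0.0613 down [-0.001 -0.001 -1.   ]
bed frame -0.0324 0.3401
```

>>> {"op": "apply_moves", "data": {
  "series": [
    {"offset": [0,0,0.5],"spin": 0,"fingers": 0.4},
    {"offset": [0,0,0.5],"spin": 0,"fingers": 0.4},
    {"offset": [0,0,0.5],"spin": 0,"fingers": 0.4},
    {"offset": [0,0,0.5],"spin": 0,"fingers": 0.4},
    {"offset": [0,0,0.5],"spin": 0,"fingers": 0.4}
  ]
}}

```text
time_s: 12.6
tcp_pos: [0.4295, 0.1236, 0.0203]
ee_rot: [0.479, 0.52, -0.478, 0.521]
force: [0.3, -1.2, 5.8]
finger_gap: 0.04
```

```bash
python3 st.py
```

```text
t 12.6 tcp [0.4295 0.1236 0.0203] yaw 0.0832 F [ 0.29 -1.23  5.79] gap 0.04 down [ 0.003 -0.    -1.   ]
bed frame -0.0313 0.3409
```

>>> {"op": "apply_moves", "data": {
  "series": [
    {"offset": [0,0,30],"spin": 0,"fingers": 0.4},
    {"offset": [0,0,75],"spin": 0,"fingers": 0.4},
    {"offset": [5,-20,110],"spin": 0.005,"fingers": 0.4},
    {"offset": [16,-60,120],"spin": 0.005,"fingers": 0.4},
    {"offset": [28,-105,120],"spin": 0.005,"fingers": 0.4}
  ]
}}

```text
time_s: 13.1
tcp_pos: [0.4579, 0.0184, 0.1418]
ee_rot: [0.478, 0.521, -0.475, 0.524]
force: [-0.1, -0.3, -1.6]
finger_gap: 0.0401
```

>>> {"op": "apply_moves", "data": {
  "series": [
    {"offset": [12,-45,0],"spin": 0,"fingers": 0.4},
    {"offset": [24,-90,0],"spin": 0,"fingers": 0.4},
    {"offset": [36,-135,0],"spin": 0,"fingers": 0.4},
    {"offset": [48,-180,0],"spin": 0,"fingers": 0.4},
    {"offset": [56,-210,0],"spin": 0,"fingers": 0.4}
  ]
}}

```text
time_s: 13.6
tcp_pos: [0.5128, -0.1944, 0.1391]
ee_rot: [0.478, 0.521, -0.478, 0.521]
force: [0.3, -0.3, -1.4]
finger_gap: 0.0401
```

>>> {"op": "apply_moves", "data": {
  "series": [
    {"offset": [5,-18,0],"spin": 0,"fingers": 0.4},
    {"offset": [5,-18,0],"spin": 0,"fingers": 0.4},
    {"offset": [5,-18,-20],"spin": 0,"fingers": 0.4},
    {"offset": [5,-18,-35],"spin": 0,"fingers": 0.4},
    {"offset": [5,-18,-40],"spin": 0,"fingers": 0.4}
  ]
}}

```text
time_s: 14.1
tcp_pos: [0.5155, -0.2065, 0.0977]
ee_rot: [0.477, 0.523, -0.477, 0.52]
force: [-0.4, -0.1, -0.6]
finger_gap: 0.0396
```

```bash
python3 st.py;  python3 -c "
from h import *
snap('scene','scene8')
crop('scene8',290,190,370,300,7,'s8a')"
```

```text
t 14.1 tcp [ 0.5155 -0.2065  0.0977] yaw 0.0891 F [-0.38 -0.05 -0.6 ] gap 0.0396 down [-0.004  0.003 -1.   ]
bed frame 0.0253 0.0045
```

View pics/s8a.png

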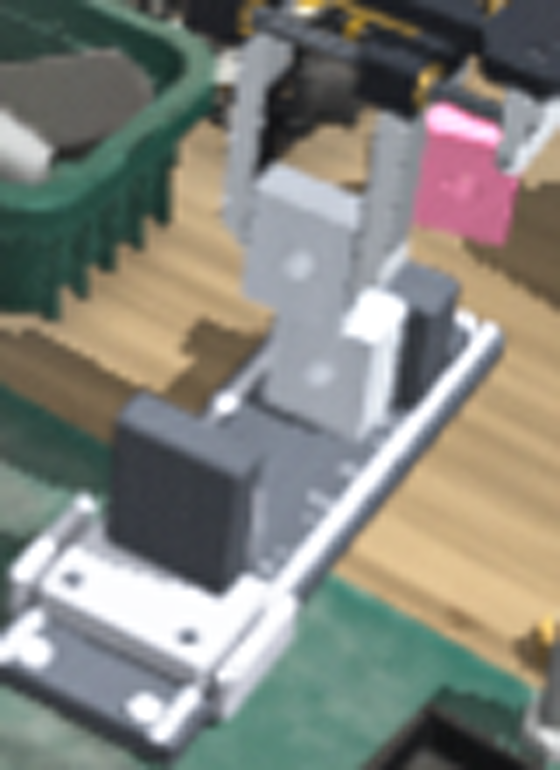

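>>> {"op": "apply_moves", "data": {
  "series": [
    {"offset": [-3,0,0],"spin": 0,"fingers": 0.4},
    {"offset": [-3,0,0],"spin": 0,"fingers": 0.4},
    {"offset": [-3,0,0],"spin": 0,"fingers": 0.4},
    {"offset": [-3,0,0],"spin": 0,"fingers": 0.4},
    {"offset": [-3,0,0],"spin": 0,"fingers": 0.4}
  ]
}}

```text
time_s: 14.65
tcp_pos: [0.5145, -0.2095, 0.0996]
ee_rot: [0.478, 0.521, -0.478, 0.522]
force: [0.2, 1.1, 0.0]
finger_gap: 0.0399
```

```bash
python3 st.py
```

```text
t 14.65 tcp [ 0.5145 -0.2095  0.0996] yaw 0.0877 F [0.23 1.11 0.  ] gap 0.0399 down [ 0.001 -0.    -1.   ]
bed frame 0.024 0.0016
```

>>> {"op": "apply_moves", "data": {
  "series": [
    {"offset": [0,-1.5,-15],"spin": 0,"fingers": 0.4},
    {"offset": [0,-1.5,-30],"spin": 0,"fingers": 0.4},
    {"offset": [0,-1.5,-45],"spin": 0,"fingers": 0.4},
    {"offset": [0,-1.5,-58],"spin": 0,"fingers": 0.4},
    {"offset": [0,-1.5,-63],"spin": 0,"fingers": 0.4}
  ]
}}

```text
time_s: 15.15
tcp_pos: [0.5135, -0.2105, 0.035]
ee_rot: [0.477, 0.522, -0.478, 0.521]
force: [-0.8, 0.7, -1.1]
finger_gap: 0.0399
```

>>> {"op": "apply_moves", "data": {
  "series": [
    {"offset": [0,0,0],"spin": 0,"fingers": 0.4},
    {"offset": [1,0,-0.5],"spin": 0,"fingers": 0.4},
    {"offset": [2,0,-1],"spin": 0,"fingers": 0.4},
    {"offset": [3,0,-1.5],"spin": 0,"fingers": 0.4},
    {"offset": [3,0,-2],"spin": 0,"fingers": 0.4}
  ]
}}

```text
time_s: 15.65
tcp_pos: [0.5178, -0.211, 0.0346]
ee_rot: [0.478, 0.521, -0.477, 0.522]
force: [-1.0, 0.4, -1.1]
finger_gap: 0.04
```

```bash
python3 st.py;  python3 -c "
from h import *
snap('scene','scene9')
crop('scene9',290,190,370,300,7,'s9a')"
```

```text
t 15.65 tcp [ 0.5178 -0.211   0.0346] yaw 0.0879 F [-1.04  0.43 -1.07] gap 0.04 down [ 0.001 -0.001 -1.   ]
bed frame 0.0272 -0.0002
```

View pics/s9a.png

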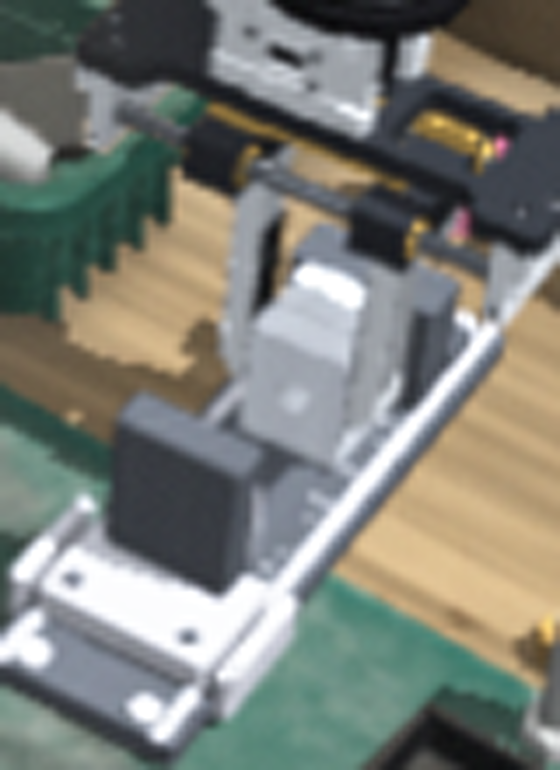

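>>> {"op": "apply_moves", "data": {
  "series": [
    {"offset": [0,0,-0.5],"spin": 0,"fingers": 0.4},
    {"offset": [0,0,-1],"spin": 0,"fingers": 0.4},
    {"offset": [0,0,-1.5],"spin": 0,"fingers": 0.4},
    {"offset": [0,0,-1.5],"spin": 0,"fingers": 0.4},
    {"offset": [0,0,-1.5],"spin": 0,"fingers": 0.4}
  ]
}}

```text
time_s: 16.2
tcp_pos: [0.5173, -0.2108, 0.0327]
ee_rot: [0.478, 0.521, -0.478, 0.521]
force: [0.3, -0.7, -0.5]
finger_gap: 0.0398
```

```bash
python3 st.py
```

```text
t 16.2 tcp [ 0.5173 -0.2108  0.0327] yaw 0.0878 F [ 0.34 -0.66 -0.54] gap 0.0398 down [-0. -0. -1.]
bed frame 0.0267 0.0
```

>>> {"op": "apply_moves", "data": {
  "series": [
    {"offset": [0,0,-0.3],"spin": 0,"fingers": 0.4},
    {"offset": [0,0,-0.6],"spin": 0,"fingers": 0.4},
    {"offset": [0,0,-0.9],"spin": 0,"fingers": 0.4},
    {"offset": [0,0,-1],"spin": 0,"fingers": 0.4},
    {"offset": [0,0,-1],"spin": 0,"fingers": 0.4}
  ]
}}

```text
time_s: 16.7
tcp_pos: [0.5174, -0.2109, 0.0324]
ee_rot: [0.478, 0.521, -0.478, 0.522]
force: [-1.8, 1.1, 5.8]
finger_gap: 0.0399
```

```bash
python3 st.py
```

```text
t 16.7 tcp [ 0.5174 -0.2109  0.0324] yaw 0.0878 F [-1.76  1.05  5.75] gap 0.0399 down [ 0. -0. -1.]
bed frame 0.0268 -0.0
```

>>> {"op": "apply_moves", "data": {
  "series": [
    {"offset": [0,0,0.7],"spin": 0,"fingers": 0.4},
    {"offset": [0,0,0.7],"spin": 0,"fingers": -0.05},
    {"offset": [0,0,0.7],"spin": 0,"fingers": -0.05},
    {"offset": [0,0,0.7],"spin": 0,"fingers": -0.05},
    {"offset": [0,0,5],"spin": 0,"fingers": -0.05}
  ]
}}

```text
time_s: 17.2
tcp_pos: [0.5169, -0.2106, 0.0362]
ee_rot: [0.477, 0.522, -0.478, 0.521]
force: [0.4, 0.5, 0.2]
finger_gap: 0.0495
```

>>> {"op": "apply_moves", "data": {
  "series": [
    {"offset": [0,0,20],"spin": 0,"fingers": -0.05},
    {"offset": [0,0,50],"spin": 0,"fingers": -0.05},
    {"offset": [0,0,90],"spin": 0,"fingers": -0.05},
    {"offset": [-20,-2,100],"spin": 0,"fingers": 1},
    {"offset": [-60,-5,100],"spin": 0,"fingers": 1}
  ]
}}

```text
time_s: 17.7
tcp_pos: [0.4607, -0.2176, 0.1395]
ee_rot: [0.478, 0.519, -0.477, 0.525]
force: [-0.7, -0.3, 0.1]
finger_gap: 0.0368
```

>>> {"op": "apply_moves", "data": {
  "series": [
    {"offset": [-40,-4,0],"spin": 0,"fingers": 1},
    {"offset": [-61.5,-5.5,0],"spin": 0,"fingers": 1},
    {"offset": [-61.5,-5.5,0],"spin": 0,"fingers": 1},
    {"offset": [-61.5,-5.5,-20],"spin": 0,"fingers": 1},
    {"offset": [-61.5,-5.5,-30],"spin": 0,"fingers": 1}
  ]
}}

```text
time_s: 18.2
tcp_pos: [0.3965, -0.2214, 0.1062]
ee_rot: [0.478, 0.521, -0.478, 0.522]
force: [-0.8, -0.2, 0.7]
finger_gap: 0.0009
```

```bash
python3 st.py; python3 -c "
from h import *
snap('scene','scene10')
crop('scene10',270,170,370,300,6,'s10a')"
```

```text
t 18.2 tcp [ 0.3965 -0.2214  0.1062] yaw 0.0875 F [-0.77 -0.21  0.69] gap 0.0009 down [ 0.001 -0.    -1.   ]
bed frame -0.0946 0.0001
```

View pics/s10a.png

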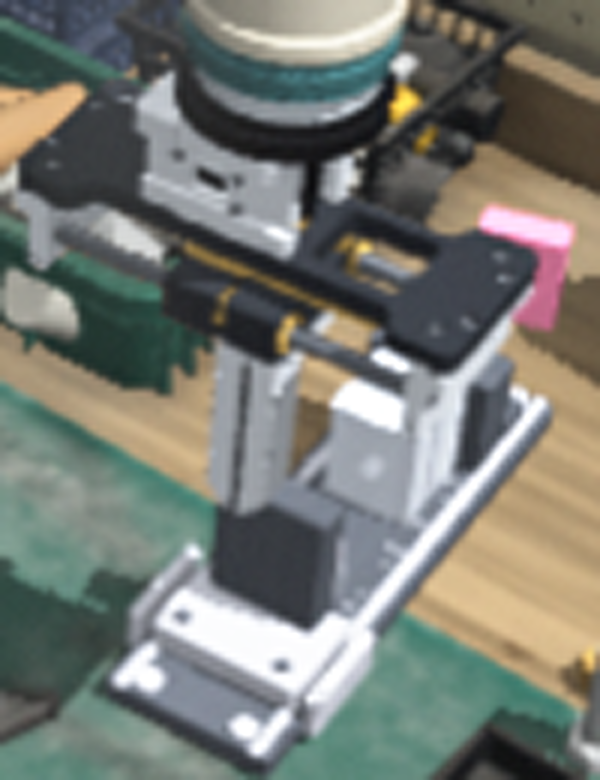

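>>> {"op": "apply_moves", "data": {
  "series": [
    {"offset": [0,0,-15],"spin": 0,"fingers": 1},
    {"offset": [0,0,-30],"spin": 0,"fingers": 1},
    {"offset": [0,0,-42],"spin": 0,"fingers": 1},
    {"offset": [0,0,-44],"spin": 0,"fingers": 1},
    {"offset": [0,0,-44],"spin": 0,"fingers": 1}
  ]
}}

```text
time_s: 18.75
tcp_pos: [0.3963, -0.2213, 0.0626]
ee_rot: [0.477, 0.522, -0.477, 0.521]
force: [0.5, 0.0, 1.0]
finger_gap: 0.0009
```

>>> {"op": "apply_moves", "data": {
  "series": [
    {"offset": [1.5,0.1,0],"spin": 0,"fingers": 1},
    {"offset": [3,0.3,0],"spin": 0,"fingers": 1},
    {"offset": [4.5,0.4,0],"spin": 0,"fingers": 1},
    {"offset": [6,0.5,0],"spin": 0,"fingers": 1},
    {"offset": [7.5,0.7,0],"spin": 0,"fingers": 1}
  ]
}}

```text
time_s: 19.25
tcp_pos: [0.4036, -0.2207, 0.0629]
ee_rot: [0.478, 0.521, -0.478, 0.522]
force: [-0.3, -0.6, 0.7]
finger_gap: 0.0005
```

```bash
python3 st.py; python3 -c "
from h import *
snap('scene','scene11')
crop('scene11',270,170,370,300,6,'s11a')"
```

```text
t 19.25 tcp [ 0.4036 -0.2207  0.0629] yaw 0.0878 F [-0.34 -0.57  0.67] gap 0.0005 down [ 0. -0. -1.]
bed frame -0.0875 0.0002
```

View pics/s11a.png

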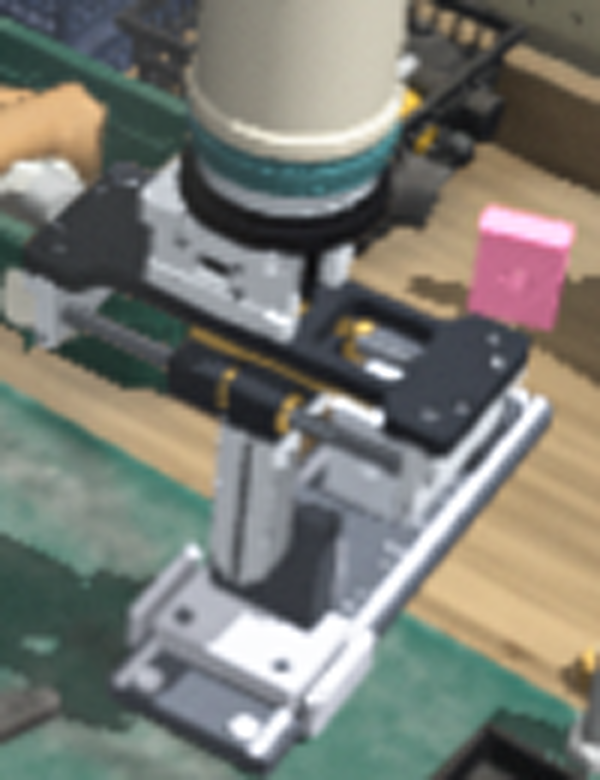

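>>> {"op": "apply_moves", "data": {
  "series": [
    {"offset": [1.5,0.1,0],"spin": 0,"fingers": 1},
    {"offset": [3,0.3,0],"spin": 0,"fingers": 1},
    {"offset": [4.5,0.4,0],"spin": 0,"fingers": 1},
    {"offset": [6,0.5,0],"spin": 0,"fingers": 1},
    {"offset": [7.5,0.7,0],"spin": 0,"fingers": 1}
  ]
}}

```text
time_s: 19.8
tcp_pos: [0.4074, -0.2202, 0.0627]
ee_rot: [0.475, 0.524, -0.479, 0.52]
force: [-11.0, -3.9, 8.4]
finger_gap: 0.0004
```

>>> {"op": "apply_moves", "data": {
  "series": [
    {"offset": [1.5,0.1,0],"spin": 0,"fingers": 1},
    {"offset": [3,0.3,0],"spin": 0,"fingers": 1},
    {"offset": [4.5,0.4,0],"spin": 0,"fingers": 1},
    {"offset": [6,0.5,0],"spin": 0,"fingers": 1},
    {"offset": [7.5,0.7,0],"spin": 0,"fingers": 1}
  ]
}}

```text
time_s: 20.3
tcp_pos: [0.414, -0.2196, 0.0627]
ee_rot: [0.475, 0.524, -0.479, 0.52]
force: [-10.7, -3.5, 7.3]
finger_gap: 0.0002
```

```bash
python3 st.py; python3 look.py 12; python3 -c "
from h import *
crop('scene12',290,190,370,300,7,'s12a');crop('top12',285,140,360,245,6,'t12a')"
```

```text
t 20.3 tcp [ 0.414  -0.2196  0.0627] yaw 0.0902 F [-10.7   -3.47   7.33] gap 0.0002 down [-0.009 -0.001 -1.   ]
bed frame -0.0769 0.0004
```

View pics/s12a.png

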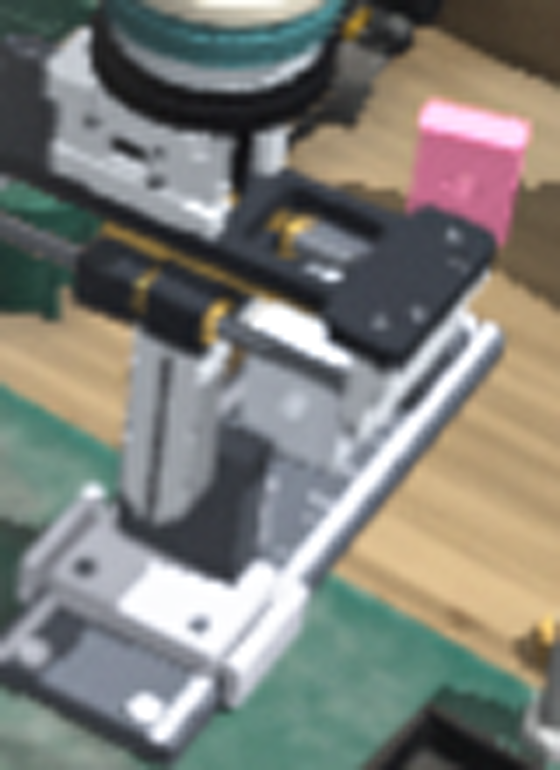

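View pics/t12a.png

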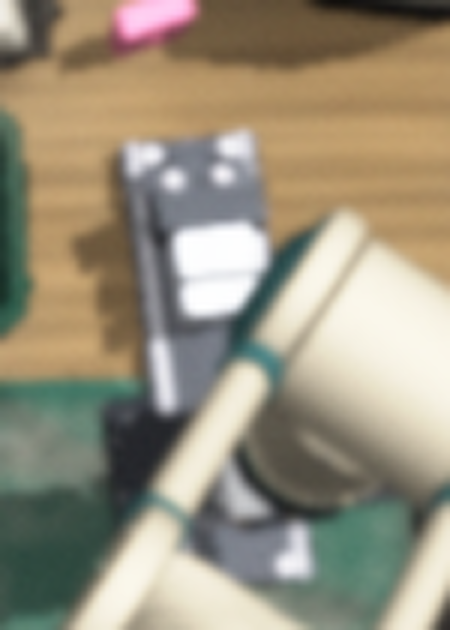

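>>> {"op": "apply_moves", "data": {
  "series": [
    {"offset": [4,0.35,0],"spin": 0,"fingers": 1},
    {"offset": [8,0.7,0],"spin": 0,"fingers": 1},
    {"offset": [12,1.05,0],"spin": 0,"fingers": 1},
    {"offset": [16,1.4,0],"spin": 0,"fingers": 1},
    {"offset": [20,1.75,0],"spin": 0,"fingers": 1}
  ]
}}

```text
time_s: 20.9
tcp_pos: [0.4339, -0.2178, 0.0627]
ee_rot: [0.475, 0.524, -0.479, 0.52]
force: [-11.1, -3.6, 8.0]
finger_gap: 0.0007
```

>>> {"op": "apply_moves", "data": {
  "series": [
    {"offset": [4,0.35,0],"spin": 0,"fingers": 1},
    {"offset": [8,0.7,0],"spin": 0,"fingers": 1},
    {"offset": [12,1.05,0],"spin": 0,"fingers": 1},
    {"offset": [16,1.4,0],"spin": 0,"fingers": 1},
    {"offset": [20,1.75,0],"spin": 0,"fingers": 1}
  ]
}}

```text
time_s: 21.4
tcp_pos: [0.4537, -0.216, 0.0627]
ee_rot: [0.475, 0.524, -0.479, 0.52]
force: [-11.1, -2.6, 8.2]
finger_gap: 0.0002
```

```bash
python3 st.py; python3 look.py 13; python3 -c "
from h import *
crop('scene13',290,190,370,300,7,'s13a');crop('top13',285,140,360,245,6,'t13a')"
```

```text
t 21.4 tcp [ 0.4537 -0.216   0.0627] yaw 0.0898 F [-11.12  -2.58   8.15] gap 0.0002 down [-0.009 -0.001 -1.   ]
bed frame -0.0371 0.0005
```

View pics/s13a.png

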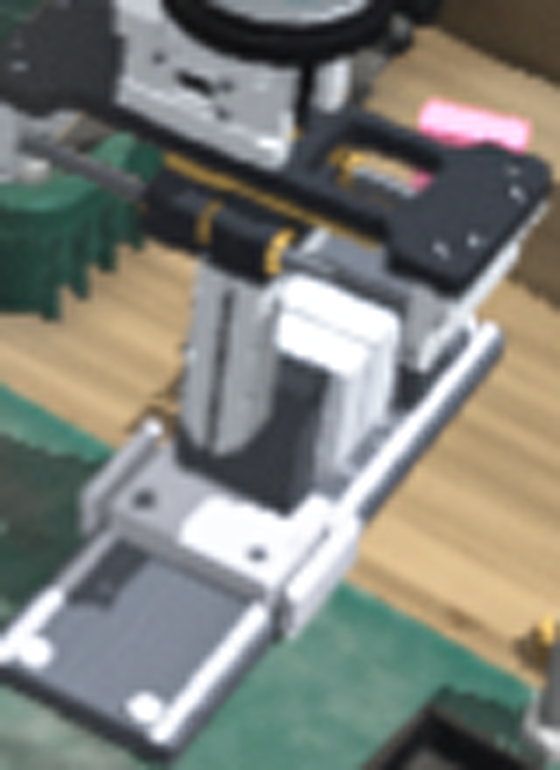

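View pics/t13a.png

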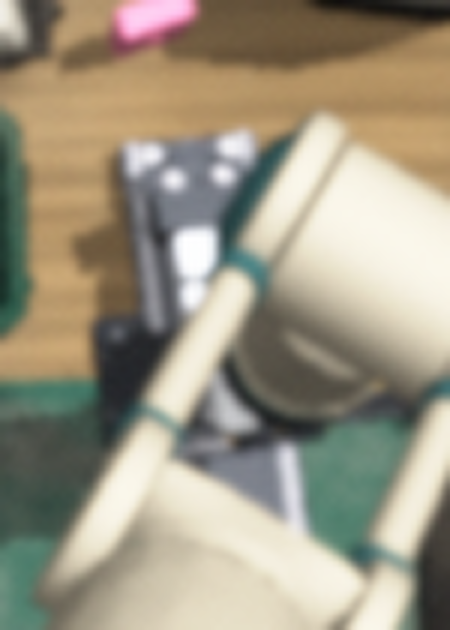

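>>> {"op": "apply_moves", "data": {
  "series": [
    {"offset": [1.5,0.13,0],"spin": 0,"fingers": 1},
    {"offset": [3,0.26,0],"spin": 0,"fingers": 1},
    {"offset": [4.5,0.4,0],"spin": 0,"fingers": 1},
    {"offset": [6,0.53,0],"spin": 0,"fingers": 1},
    {"offset": [7.5,0.66,0],"spin": 0,"fingers": 1}
  ]
}}

```text
time_s: 22.0
tcp_pos: [0.4611, -0.2153, 0.0627]
ee_rot: [0.475, 0.524, -0.479, 0.52]
force: [-10.6, -3.3, 8.0]
finger_gap: 0.0006
```

>>> {"op": "apply_moves", "data": {
  "series": [
    {"offset": [0.8,0.07,0],"spin": 0,"fingers": 1},
    {"offset": [1.6,0.14,0],"spin": 0,"fingers": 1},
    {"offset": [2.4,0.21,0],"spin": 0,"fingers": 1},
    {"offset": [3.2,0.28,0],"spin": 0,"fingers": 1},
    {"offset": [4,0.35,0],"spin": 0,"fingers": 1}
  ]
}}

```text
time_s: 22.5
tcp_pos: [0.4648, -0.215, 0.0627]
ee_rot: [0.475, 0.524, -0.48, 0.52]
force: [-11.4, -3.5, 8.6]
finger_gap: 0.0002
```

```bash
python3 st.py; python3 -c "
from h import *
snap('scene','scene14')
crop('scene14',290,190,370,300,7,'s14a')"
```

```text
t 22.5 tcp [ 0.4648 -0.215   0.0627] yaw 0.0899 F [-11.38  -3.48   8.59] gap 0.0002 down [-0.01  -0.001 -1.   ]
bed frame -0.026 0.0005
```

View pics/s14a.png

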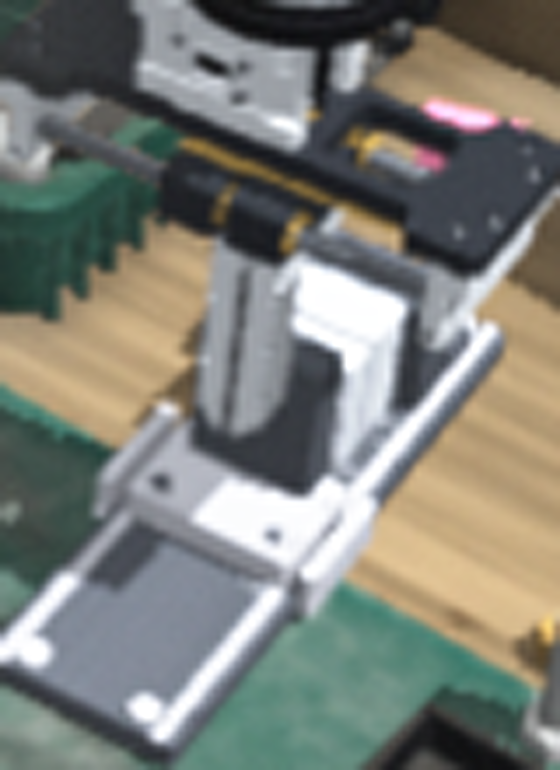

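>>> {"op": "apply_moves", "data": {
  "series": [
    {"offset": [0.8,0.07,0],"spin": 0,"fingers": 1},
    {"offset": [1.6,0.14,0],"spin": 0,"fingers": 1},
    {"offset": [2.4,0.21,0],"spin": 0,"fingers": 1},
    {"offset": [3.2,0.28,0],"spin": 0,"fingers": 1},
    {"offset": [4,0.35,0],"spin": 0,"fingers": 1}
  ]
}}

```text
time_s: 23.05
tcp_pos: [0.4684, -0.2147, 0.0627]
ee_rot: [0.474, 0.525, -0.48, 0.519]
force: [-12.3, -3.4, 10.2]
finger_gap: 0.0009
```

```bash
python3 st.py; python3 -c "
from h import *
snap('scene','scene15')
crop('scene15',300,200,360,270,9,'s15a')"
```

```text
t 23.05 tcp [ 0.4684 -0.2147  0.0627] yaw 0.09 F [-12.3   -3.35  10.16] gap 0.0009 down [-0.011 -0.    -1.   ]
bed frame -0.0223 0.0005
```

View pics/s15a.png

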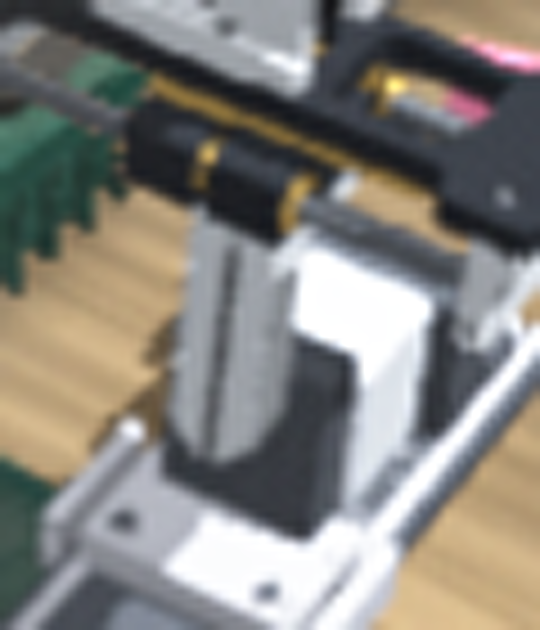

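>>> {"op": "apply_moves", "data": {
  "series": [
    {"offset": [0.4,0.03,0],"spin": 0,"fingers": 1},
    {"offset": [0.8,0.07,0],"spin": 0,"fingers": 1},
    {"offset": [1.2,0.1,0],"spin": 0,"fingers": 1},
    {"offset": [1.6,0.14,0],"spin": 0,"fingers": 1},
    {"offset": [2,0.17,0],"spin": 0,"fingers": 1}
  ]
}}

```text
time_s: 23.6
tcp_pos: [0.4697, -0.2145, 0.0627]
ee_rot: [0.474, 0.525, -0.48, 0.519]
force: [-14.0, -4.2, 9.8]
finger_gap: 0.0004
```

```bash
python3 st.py
```

```text
t 23.6 tcp [ 0.4697 -0.2145  0.0627] yaw 0.0902 F [-13.95  -4.2    9.84] gap 0.0004 down [-0.012 -0.001 -1.   ]
bed frame -0.021 0.0005
```

>>> {"op": "apply_moves", "data": {
  "series": [
    {"offset": [0.3,0.03,0],"spin": 0,"fingers": 1},
    {"offset": [0.6,0.05,0],"spin": 0,"fingers": 1},
    {"offset": [0.9,0.08,0],"spin": 0,"fingers": 1},
    {"offset": [1.2,0.1,0],"spin": 0,"fingers": 1},
    {"offset": [1.5,0.13,0],"spin": 0,"fingers": 1}
  ]
}}

```text
time_s: 24.1
tcp_pos: [0.4704, -0.2145, 0.0627]
ee_rot: [0.473, 0.525, -0.48, 0.519]
force: [-15.4, -4.2, 12.3]
finger_gap: 0.0003
```

```bash
python3 st.py
```

```text
t 24.1 tcp [ 0.4704 -0.2145  0.0627] yaw 0.0905 F [-15.39  -4.17  12.35] gap 0.0003 down [-0.013 -0.001 -1.   ]
bed frame -0.0204 0.0005
```

>>> {"op": "apply_moves", "data": {
  "series": [
    {"offset": [0.3,0.03,0],"spin": 0,"fingers": 1},
    {"offset": [0.6,0.05,0],"spin": 0,"fingers": 1},
    {"offset": [0.9,0.08,0],"spin": 0,"fingers": 1},
    {"offset": [1.2,0.1,0],"spin": 0,"fingers": 1},
    {"offset": [1.5,0.13,0],"spin": 0,"fingers": 1}
  ]
}}

```text
time_s: 24.6
tcp_pos: [0.471, -0.2144, 0.0627]
ee_rot: [0.473, 0.526, -0.481, 0.518]
force: [-17.6, -5.0, 11.8]
finger_gap: 0.0006
```

```bash
python3 st.py
```

```text
t 24.6 tcp [ 0.471  -0.2144  0.0627] yaw 0.0909 F [-17.65  -5.05  11.77] gap 0.0006 down [-0.015 -0.001 -1.   ]
bed frame -0.0198 0.0005
```

>>> {"op": "apply_moves", "data": {
  "series": [
    {"offset": [-3,-0.3,0],"spin": 0,"fingers": 1},
    {"offset": [-8,-0.7,0],"spin": 0,"fingers": 1},
    {"offset": [-15,-1.3,0],"spin": 0,"fingers": 1},
    {"offset": [-25,-2.2,0],"spin": 0,"fingers": 1},
    {"offset": [-30,-2.6,15],"spin": 0,"fingers": 1}
  ]
}}

```text
time_s: 25.1
tcp_pos: [0.4465, -0.2154, 0.0762]
ee_rot: [0.477, 0.523, -0.478, 0.52]
force: [1.1, -0.1, -0.7]
finger_gap: 0.0005
```

>>> {"op": "apply_moves", "data": {
  "series": [
    {"offset": [0,0,30],"spin": 0,"fingers": 1},
    {"offset": [0,0,70],"spin": 0,"fingers": 1},
    {"offset": [-20,20,100],"spin": 0,"fingers": 1},
    {"offset": [-45,60,110],"spin": 0,"fingers": 1},
    {"offset": [-70,100,120],"spin": 0,"fingers": 1}
  ]
}}

```text
time_s: 25.6
tcp_pos: [0.3783, -0.1159, 0.1985]
ee_rot: [0.478, 0.521, -0.478, 0.522]
force: [0.1, 1.1, 0.0]
finger_gap: -0.0
```

>>> {"op": "apply_moves", "data": {
  "series": [
    {"offset": [-20,45,0],"spin": 0,"fingers": 1},
    {"offset": [-40,90,0],"spin": 0,"fingers": 1},
    {"offset": [-60,135,0],"spin": 0,"fingers": 1},
    {"offset": [-70,170,0],"spin": 0,"fingers": 1},
    {"offset": [-70,170,0],"spin": 0,"fingers": 1}
  ]
}}

```text
time_s: 26.1
tcp_pos: [0.3063, 0.0569, 0.1976]
ee_rot: [0.476, 0.524, -0.475, 0.523]
force: [0.3, -0.8, 0.1]
finger_gap: 0.0005
```

```bash
python3 st.py; python3 look.py 16; python3 -c "
from h import *
crop('scene16',290,210,370,300,8,'s16a');crop('top16',280,145,385,245,7,'t16a');crop('scene16',190,180,390,310,4,'s16b')"
```

```text
t 26.1 tcp [0.3063 0.0569 0.1976] yaw 0.0948 F [ 0.33 -0.77  0.06] gap 0.0005 down [ 0.     0.002 -1.   ]
bed frame -0.16 0.2853
```

View pics/s16a.png

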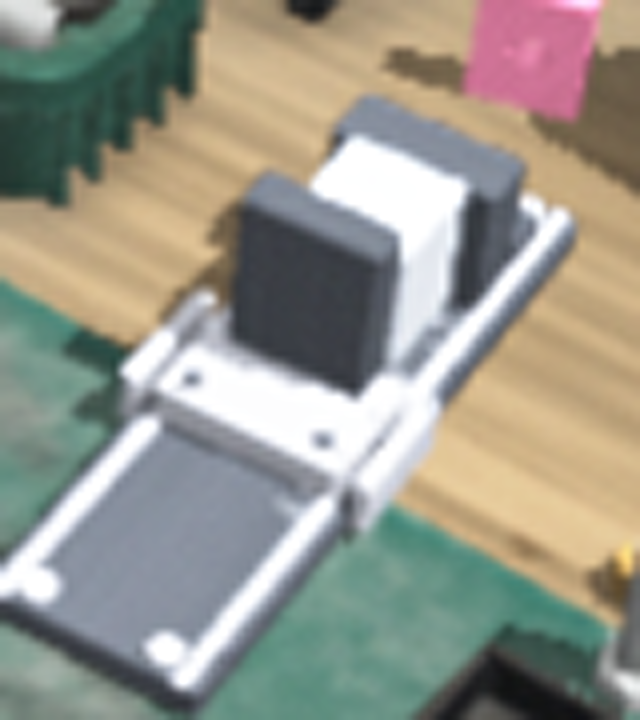

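View pics/t16a.png

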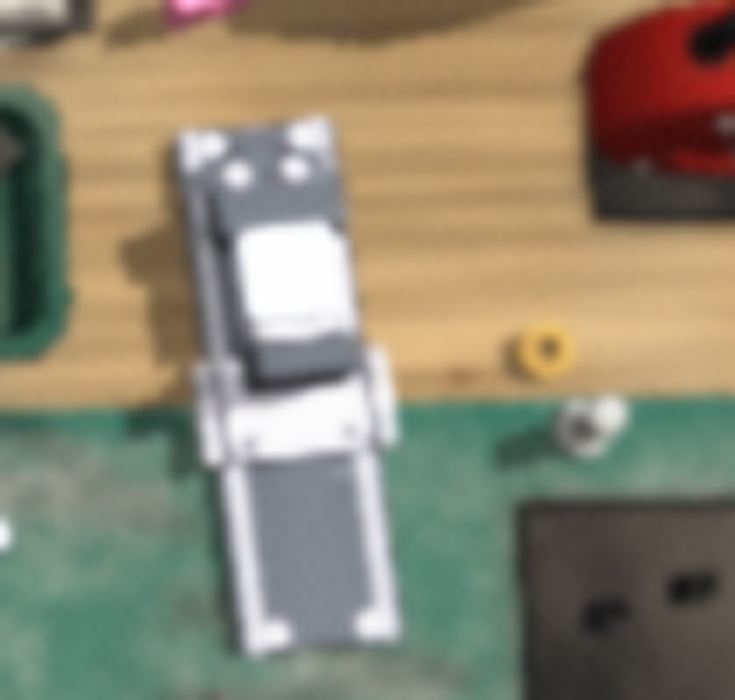

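View pics/s16b.png

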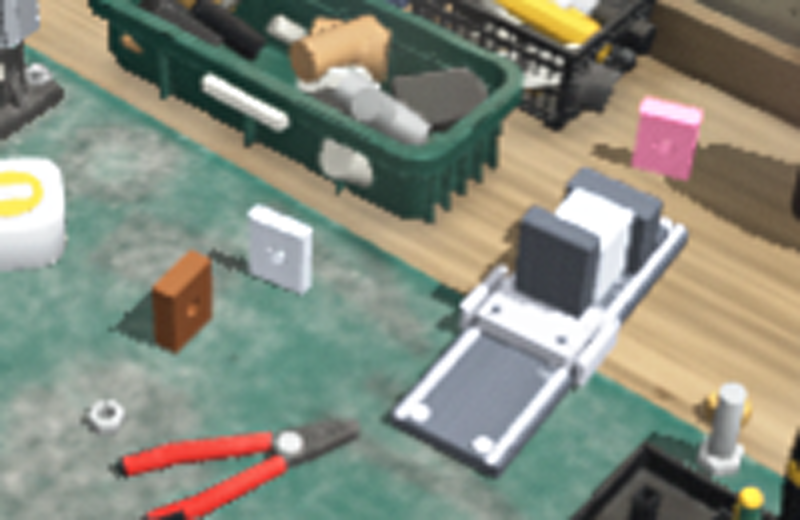

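```bash
python3 -c "
from h import *
print(r.job_done())"
```

```text
the job is handed in; nothing more can be done
None
```

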